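Hang the ear defenders on the swing-out bar

TASK

Swing the bar of the grey bench hanger fully out, away from its panel to its stop, and then hang the orange ear defenders over the bar: one cup on each side, the crown pad resting on the bar between the two black collars. Lower them onto the bar rather than letting them drop, leave the bar out, and do not disturb the blue ear defenders, the steel beaker or the dropper bottle.

Things in the scene. Friction and masses are not known exactly. Their poses are not given: they have to be found in the camera images.
- hanger: grey sheet-metal hanger fixed on the bench: foot plate 130 x 240 x 8 mm (from 105 mm in front of the panel to 25 mm behind it) and an upright panel 4 mm thick, 240 mm wide along y, top at 142 mm. Origin on the bench under the middle of the panel; x points through the panel to its back, y along the panel. The side with the bar is -x.
- swing_bar (a joint): angle of the bar about its vertical hinge. 0: folded along the panel (pointing to the hanger's -y, 40 mm in front of the panel: no room for a cup behind it); grows clockwise seen from above; pi/2: the stop, fully out, square to the panel (pointing to the hanger's -x). Friction 0.25 N m (1.5 N at the tip); it stays where it is left.
- bar_hinge (a point): point on the vertical hinge axis at the height of the bar's axis (147 mm above the bench), at (-40, 80) mm from the hanger's origin. The dark hinge post below and the 26 mm hinge boss round it reach up to 162 mm.
- bar_groove (a point): top of the round steel bar (16 mm diameter, horizontal, top at 155 mm above the bench), midway between the two black collars, 85 mm out from the hinge axis. Turns with the bar: its -y axis points along the bar to the free end, z up. The collars are 24 mm in diameter (4 mm proud of the bar) and 56 mm apart inside.
- bar_tip (a point): centre of the top of the red upright cap at the bar's free end, 165 mm out from the hinge axis, 203 mm above the bench. The cap is a vertical cylinder 18 mm in diameter and 44 mm long (159 to 203 mm above the bench): take it here from above to swing the bar. Its axes are those of bar_groove.
- muff_orange: the ones to hang: ear defenders, orange cups, black headband; rigid, 0.2 kg, standing on the cups. 158 mm wide, 70 deep, 150 tall. Origin: centre of the underside. y: cup to cup, z: up to the crown, x: front to back. Cups fill z 0 to 76 mm, gap between them 74 mm. Crown pad 30 mm (x) by 46 mm (y), z 130 (flat underside) to 150 mm.
- muff_orange_crown (a point): middle of the flat underside of the orange pair's crown pad, 130 mm above their origin; it comes to rest on bar_groove. Same axes as muff_orange.
- muff_blue: bystander: ear defenders, blue cups, black headband; rigid, 0.2 kg, standing on the cups. 158 mm wide, 70 deep, 150 tall. Origin: centre of the underside. y: cup to cup, z: up to the crown, x: front to back. Cups fill z 0 to 76 mm, gap between them 74 mm. Crown pad 30 mm (x) by 46 mm (y), z 130 (flat underside) to 150 mm.
- beaker: bystander: plain steel beaker, 50 mm diameter, 77 mm tall, standing; origin at the centre of its underside, z up.
- dropper: bystander: amber bottle with black dropper, 33 mm diameter, 102 mm tall, standing; origin at the centre of its underside, z up.

How it is judged (in metres and radians):
On the way:
1. the bar is swung fully out (value of joint swing_bar above 1.45 rad), for 0.2 s.
At the end, for the whole second after the job is handed in: Bar within 7 degrees of its outer stop; orange ear defenders at rest over it, cups down either side, crown underside on the bar between the collars (within 15 mm of the middle along it, 22 mm across, -8 to +5 mm in height), tilted under 0.3 rad, square to the bar within 0.4 rad (value of joint swing_bar above 1.45 rad and y of muff_orange_crown in the frame of bar_groove between -0.015 and 0.015 m and x of muff_orange_crown in the frame of bar_groove between -0.022 and 0.022 m and z of muff_orange_crown in the frame of bar_groove between -0.008 and 0.005 m and angle between muff_orange's own z axis and vertical below 0.3 rad and angle between the x axis of muff_orange and the y axis of bar_groove, either way round below 0.4 rad and contact force between muff_orange and swing_bar above 0.5 N and linear speed of muff_orange below 0.03 m/s and angular speed of muff_orange below 0.3 rad/s); the robot touches nothing.
It fails at once if the blue pair of ear defenders was pushed or moved by more than 25 mm or tipped over (distance of muff_blue from where it was at the start of the episode above 0.025 m or angle between muff_blue's own z axis and vertical above 0.4 rad).
It fails at once if the steel beaker was pushed or moved by more than 25 mm or tipped over (distance of beaker from where it was at the start of the episode above 0.025 m or angle between beaker's own z axis and vertical above 0.4 rad).
It fails at once if the dropper bottle was pushed or moved by more than 25 mm or tipped over (distance of dropper from where it was at the start of the episode above 0.025 m or angle between dropper's own z axis and vertical above 0.4 rad).
It fails at once if the orange ear defenders were let go in the air with their crown more than 20 mm above the bar (z of muff_orange_crown in the frame of bar_groove above 0.02 m and contact force between each of the fingers, the arm and muff_orange below 0.01 N).
It also fails if it takes over 61 s, if anything falls off the work surface, if the arm or the gripper's body presses on something with over 40 N, if the wrist force passes 120 N, or if a joint passes its speed limit or range.

ROBOT

A 7-joint arm with a two-finger parallel gripper is mounted at the origin on a cart in front of the work surface, level with it; the furniture and walls round the work are solid. World frame = base frame: x ahead of the robot, y to its left, z up, the work surface at z = 0. Lengths are in m, angles in degrees, forces in N, time in s.
With the tool pointing down it reaches from about 0.375 to 0.925 m from the base axis. Payload 3.1 kg.
Tool frame: the origin (TCP) lies on the centre line of the jaws, within the pads' length; the fingertips stand 8 mm ahead of it and the grasp point (between the pads) lies 11 mm behind it; z points along the fingers, y is the direction in which the jaws open and shut (so a half turn about z gives the same grasp; the last joint's range is limited). The gripper opens to 85 mm and grips with 20 to 120 N. Pads are 22 mm wide; open, the fingers measure 114 mm over their backs; the gripper's body (76 mm by 85 mm) begins 54 mm behind the grasp point. The pads swing forward as they close: fully open they stand 13 mm farther back than shut.
Start: joints at [-80.489, 21.939, 2.515, 91.553, -1.026, 66.532, -2.859], TCP at [0.169, 0.628, 0.212] pointing down, gripper open.
Joint ranges: [-149.38, 149.38], [-23.57, 123.04], [-84.95, 90], [0, 143.3], [-89.99, 269.99], [3.08, 112.72], [-163.45, 163.45]. Speed limits (degrees/s): [159.86, 159.86, 180, 180, 180, 180, 180].

INTERFACE

Orientations are given as a 3x3 rotation matrix whose columns are the frame's x, y, z axes.
In Python, from plant import r gives the robot as it stands.
- The arm moves only by the tool servo_tool, never from a script. Its argument "targets" is a list of rows, each a list of 7 numbers: the closure, from -1 (fully open) to 1 (shut), then the shift along the tool's x, y, z in m, then the turn, a rotation vector about the tool's x, y, z in rad. A call has exactly 8 rows; each row shifts and turns the commanded pose from where the row before left it, along the tool's axes as they then stand; what a row does not reach is not made up. A row lasts 1/8 s, in which the tool goes at most 62.5 mm and 10.7 degrees, less where a joint would pass 70% of its speed; a pose out of reach is approached as far as the arm can. A call is refused whole if a number of a shift passes 0.0625 or a number of a turn 0.188, either way. A call with a gripper value outside its range is refused whole. The fingers move at their own pace and stop on an object; "newtons" is the grip in N (left out, the last holds). Time passes only in rows, so rows that do not move let the fingers close, or fill a call up. It gives the time, the measured TCP pose, the force and the opening at its end, in the units of the state.
- r.state(): the state, without advancing time (a new reading comes with each control period).
- r.get_image(name): name is "side" or "top"; returns a dict with "image" (384x512x3 uint8, blue, green, red), "z_map" (384x512 float32, m along the optical axis (not along the pixel's ray), 0 where there is no reading), "intrinsics" (3x3 intrinsics, pixels), "R" (3x3) and "t" (3): a world point X has camera coordinates R X + t. Camera axes: x right, y down, z forward; pixel columns grow to the right and rows downward; lengths in m; the calibration is good to about 2 mm. A picture is of the moment at which its call begins.
- r.close_job(): hands the job in, once; it reports no verdict.
The state is a dict: "time": time; "joints": joint angles; "dq": joint speeds; "joint_torque": joint torques, N m; "ee_pos": TCP position; "ee_rot": TCP orientation; "contact_force": force on the tool from outside, world axes, zero at the start; "wrist_torque": the same for the moment, N m; "grip_width": finger opening in m.
Only numpy, scipy, OpenCV 4.12 (cv2) and the standard library are available. Lean on these libraries where they do the work, as an engineer would, in place of code of your own. Each camera call takes 0.05 s, during which the arm holds its last target. There are 200 camera calls.

## Working session

There is one attempt and no reset: what is moved stays moved. The work goes in short steps, Python scripts to look and compute and a tool call to move; the robot and the scene stay as the last step left them, time stands still between calls to the robot, and variables do not carry over. Pictures are saved under pics/ and viewed, about 8 in all and at most 12, crops included, and the job is handed in when it is done.

Besides the shell and the picture viewer there is one more tool, called after "Emit:" as a command line: name --pt "numbers of a row" for each row, then --argument value for the rest. servo_tool: Moves the arm, as the interface text tells. Its arguments: {"type":"object","properties":{"targets":{"type":"array"},"newtons":{"type":"number"}},"required":["targets"]}

```bash
mkdir -p pics; ls
python3 - <<'E'
from plant import r
import cv2,numpy as np
s=r.state();print(s)
for n in("top","side"):
    d=r.get_image(n);cv2.imwrite(f"pics/{n}0.png",d["image"]);np.savez(f"{n}0.npz",**d)
    print(n,d["intrinsics"],d["R"],d["t"])
E
```

```text
pics
{'time': 0.0, 'joints': array([-80.4884435 ,  21.9931748 ,   2.51085632,  91.6519133 ,
        -1.0265763 ,  66.53234649,  -2.85774036]), 'dq': array([ 0.10908573,  0.0508878 , -0.02664471, -0.0077055 , -0.02060331,
       -0.03338596, -0.03270858]), 'joint_torque': array([-2.52326663e-04, -4.33469188e+01,  1.02472611e+00, -2.49504840e+01,
        1.06971734e-02,  1.16035601e-02,  8.96310354e-06]), 'ee_pos': array([0.16922362, 0.62652066, 0.21015037]), 'ee_rot': array([[-9.65431556e-01,  2.60656042e-01, -5.82404455e-04],
       [ 2.60656662e-01,  9.65427951e-01, -2.64108262e-03],
       [-1.26144603e-04, -2.70159211e-03, -9.99996343e-01]]), 'contact_force': array([-0.68370722, -0.55085533,  0.01944703]), 'wrist_torque': array([ 0.00679436, -0.04524362,  0.07209017]), 'grip_width': 0.08522365796418226}
top [[404.78845959   0.         255.49462474]
 [  0.         404.78845959 190.43296908]
 [  0.           0.           1.        ]] [[ 8.27420993e-02 -9.96570811e-01 -6.02906241e-04]
 [-9.72238313e-01 -8.05889490e-02 -2.19677228e-01]
 [ 2.18875326e-01  1.87627236e-02 -9.75572423e-01]] [-0.04647909  0.60588668  1.01517162]
side [[410.09207106   0.         249.3153841 ]
 [  0.         410.09207106 201.53262003]
 [  0.           0.           1.        ]] [[ 0.87667919 -0.48067386  0.01965281]
 [-0.30908618 -0.59409193 -0.74264427]
 [ 0.36864526  0.64498637 -0.66939768]] [-0.52614648  0.28489431  1.05161274]
```

View pics/top0.png

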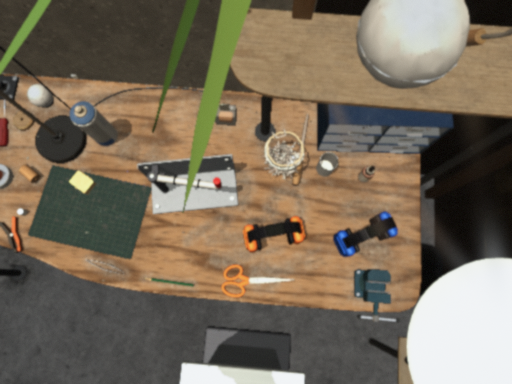

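View pics/side0.png

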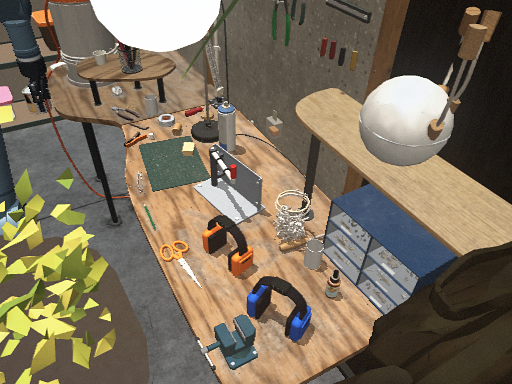

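The top view shows the hanger at about (190,180), with the folded bar running from the hinge at (155,175) to the red cap at (217,183). The orange pair is at (275,233), the blue at (366,233), the beaker at (328,163) and the dropper at (367,172). Leaves hang high over the hanger. Next I measure positions.

```bash
cat > h.py <<'E'
import numpy as np,cv2
def cloud(d):
    z=d["z_map"].astype(float);K=d["intrinsics"];v,u=np.indices(z.shape)
    P=np.stack([(u-K[0,2])/K[0,0]*z,(v-K[1,2])/K[1,1]*z,z],-1)
    X=(P-d["t"])@d["R"]; X[z==0]=np.nan
    return X
def hsv(d): return cv2.cvtColor(d["image"],cv2.COLOR_BGR2HSV).astype(int)
def pick(d,h0,h1,smin,vmin,box):
    X=cloud(d);H=hsv(d)
    m=(H[...,0]>=h0)&(H[...,0]<=h1)&(H[...,1]>=smin)&(H[...,2]>=vmin)
    for i in range(3): m&=(X[...,i]>box[i][0])&(X[...,i]<box[i][1])
    return X[m]
def project(d,p):
    c=d["R"]@np.array(p)+d["t"];q=d["intrinsics"]@c;return q[:2]/q[2]
E
python3 - <<'E'
from h import *
np.set_printoptions(precision=3,suppress=True)
D={n:dict(np.load(n+"0.npz")) for n in("top","side")}
X=cloud(D["top"])
for u,v in [(155,175),(165,162),(190,182),(217,183),(232,160),(275,233),(253,238),(298,230),(366,233),(328,163),(367,172),(170,200),(230,200),(285,155),(225,50),(180,60),(330,50),(410,30),(264,130),(375,290)]: print((u,v),X[v,u])
S=cloud(D["side"])
for u,v in [(233,172),(213,155),(230,222),(300,285),(292,210)]: print("S",(u,v),S[v,u])
for n in D:
    for nm,a in dict(red=(0,4,150,80,[(.2,.7),(-.2,.4),(.15,.22)]),orange=(5,16,170,80,[(.3,.6),(-.2,.15),(.02,.1)]),blue=(105,125,150,60,[(.3,.6),(-.5,-.1),(.02,.1)])).items():
        p=pick(D[n],*a); print(n,nm,len(p),p.mean(0) if len(p) else 0, p.min(0) if len(p) else 0,p.max(0) if len(p) else 0)
    Xc=cloud(D[n])
    m=(Xc[...,0]>.3)&(Xc[...,0]<.6)&(Xc[...,1]<.15)&(Xc[...,1]>-.15)&(Xc[...,2]>.143)&(Xc[...,2]<.157)
    print("crown",m.sum(),Xc[m].mean(0))
    if n=="top":
      m=(Xc[...,2]>.1)&(Xc[...,2]<.2)&(Xc[...,0]>.4)&(Xc[...,0]<.65)&(Xc[...,1]>.05)&(Xc[...,1]<.35)
      for p in Xc[m][::12]:print(p,end="")
big=[cv2.resize(D["top"]["image"][120:270,130:430],None,fx=2.6,fy=2.6,interpolation=cv2.INTER_CUBIC)]
cv2.imwrite("pics/c1.png",big[0])
E
```

```text
(155, 175) [0.606 0.253 0.157]
(165, 162) [0.646 0.237 0.14 ]
(190, 182) [0.503 0.09  0.554]
(217, 183) [0.588 0.093 0.201]
(232, 160) [0.668 0.069 0.131]
(275, 233) [ 0.488 -0.053  0.15 ]
(253, 238) [ 0.475 -0.001  0.122]
(298, 230) [ 0.504 -0.111  0.122]
(366, 233) [ 0.507 -0.274  0.142]
(328, 163) [ 0.72  -0.196  0.003]
(367, 172) [ 0.681 -0.29   0.076]
(170, 200) [0.574 0.242 0.008]
(230, 200) [0.588 0.074 0.008]
(285, 155) [ 0.712 -0.068  0.069]
(225, 50) [0.618 0.038 0.719]
(180, 60) [0.942 0.238 0.124]
(330, 50) [ 0.841 -0.129  0.383]
(410, 30) [ 0.78  -0.229  0.552]
(264, 130) [ 0.79  -0.005  0.044]
(375, 290) [ 0.375 -0.325  0.046]
S (233, 172) [0.59  0.088 0.184]
S (213, 155) [0.595 0.24  0.147]
S (230, 222) [ 0.504 -0.062  0.15 ]
S (300, 285) [ 0.63  -0.236  0.001]
S (292, 210) [ 0.78   0.032 -0.004]
top red 39 [0.592 0.094 0.201] [0.585 0.088 0.182] [0.599 0.101 0.206]
top orange 346 [ 0.493 -0.05   0.071] [ 0.448 -0.133  0.029] [0.547 0.028 0.096]
top blue 368 [ 0.503 -0.268  0.07 ] [ 0.458 -0.37   0.031] [ 0.577 -0.217  0.097]
crown 342 [0.526 0.001 0.15 ]
[0.647 0.252 
[... 810 characters left out ...]
 0.23  0.149][0.596 0.2   0.153][0.599 0.153 0.155][0.604 0.125 0.145][0.6   0.25  0.111][0.594 0.2   0.151][0.598 0.153 0.152][0.599 0.123 0.155][0.594 0.254 0.122][0.592 0.189 0.153][0.594 0.144 0.159][0.597 0.115 0.157][0.595 0.252 0.109][0.592 0.154 0.154][0.594 0.125 0.157][0.591 0.087 0.183][0.589 0.144 0.157][0.592 0.115 0.155][0.589 0.15  0.147][0.589 0.119 0.155][0.589 0.088 0.169][0.588 0.112 0.155][0.587 0.11  0.147]side red 73 [0.591 0.091 0.186] [0.584 0.085 0.16 ] [0.6   0.104 0.205]
side orange 477 [ 0.495 -0.088  0.056] [ 0.447 -0.136  0.02 ] [0.545 0.017 0.091]
side blue 546 [ 0.509 -0.316  0.062] [ 0.455 -0.377  0.02 ] [ 0.575 -0.228  0.086]
crown 212 [ 0.526 -0.001  0.149]
```

View pics/c1.png

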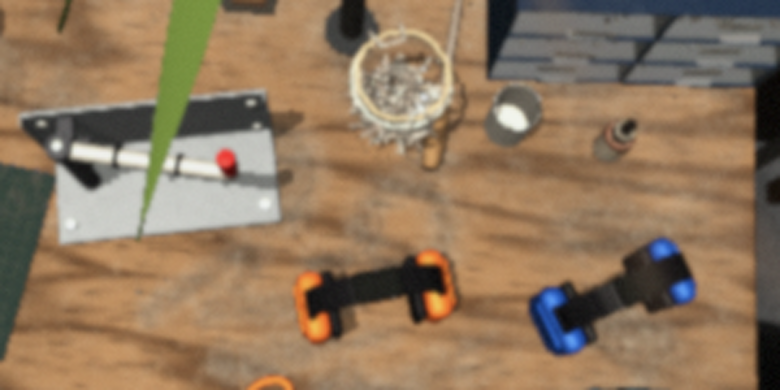

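The crop confirms the bar is nearly folded, and the leaf tips come down over the hanger. Next: the yaws, the hinge, and how low the leaves hang.

Run:
```python
from h import *
np.set_printoptions(precision=3,suppress=True)
D={n:dict(np.load(n+"0.npz")) for n in("top","side")}
C={n:cloud(D[n]) for n in D}
for n in D:
    X=C[n];H=hsv(D[n]);m=(X[...,2]>.25)&(X[...,0]>-.1)&(X[...,0]<.8)&(abs(X[...,1])<.5)
    p=X[m];print(n,"high",len(p))
    for lo in np.arange(.25,1.0,.1):
        q=p[(p[:,2]>=lo)&(p[:,2]<lo+.1)]
        if len(q): print(round(lo,2),len(q),q.min(0),q.max(0),np.median(q,0))
    # foot plate
    m=(abs(X[...,2]-.008)<.012)&(H[...,1]<60)&(X[...,0]>.45)&(X[...,0]<.72)&(X[...,1]>.0)&(X[...,1]<.36)
    q=X[m][:,:2].astype(np.float32)
    if len(q): print("foot",len(q),cv2.minAreaRect(q))
    for nm,a in dict(orange=(5,16,150,60,[(.43,.57),(-.16,.05),(.02,.11)]),blue=(105,125,150,60,[(.3,.6),(-.5,-.1),(.02,.1)])).items():
        q=pick(D[n],*a)[:,:2].astype(np.float32); print(nm,cv2.minAreaRect(q))
    m=(X[...,0]>.45)&(X[...,0]<.53)&(X[...,1]<-.02)&(X[...,1]>-.09)&(X[...,2]>.145)&(X[...,2]<.157)
    q=X[m];print("crown top",len(q),q.mean(0),cv2.minAreaRect(q[:,:2].astype(np.float32)))
    m=(abs(X[...,2]-.12)<.025)&(X[...,0]>.618)&(X[...,0]<.70)&(X[...,1]>.03)&(X[...,1]<.32)
    q=X[m];print("panel",len(q),np.polyfit(q[:,1],q[:,0],1),q[:,1].min(),q[:,1].max())
    m=(abs(X[...,2]-.153)<.006)&(X[...,0]>.56)&(X[...,0]<.63)&(X[...,1]>.11)&(X[...,1]<.235)
    q=X[m];print("bar",len(q),np.polyfit(q[:,1],q[:,0],1))
    m=(X[...,2]>.157)&(X[...,2]<.172)&(X[...,0]>.56)&(X[...,0]<.63)&(X[...,1]>.235)&(X[...,1]<.29)
    print("boss",m.sum(),X[m].mean(0))
```

```text
top high 32388
0.25 403 [ 0.699 -0.013  0.25 ] [0.792 0.1   0.35 ] [0.704 0.072 0.33 ]
0.35 8816 [ 0.713 -0.495  0.35 ] [0.8   0.088 0.45 ] [ 0.76  -0.208  0.38 ]
0.45 5302 [ 0.467 -0.363  0.45 ] [0.8   0.108 0.55 ] [ 0.76 -0.24  0.52]
0.55 2175 [ 0.498 -0.374  0.55 ] [0.8   0.094 0.65 ] [ 0.773 -0.222  0.564]
0.65 3125 [0.539 0.02  0.65 ] [0.661 0.277 0.75 ] [0.605 0.051 0.719]
0.75 12567 [ 0.3  -0.23  0.75] [0.657 0.251 0.825] [ 0.354 -0.172  0.803]
foot 3383 ((0.5879337787628174, 0.21860188245773315), (0.22717413306236267, 0.32728689908981323), 10.645660400390625)
orange ((0.49756813049316406, -0.0527893602848053), (0.07003138959407806, 0.15981900691986084), 15.78295612335205)
blue ((0.5164875388145447, -0.29324108362197876), (0.06350033730268478, 0.15422137081623077), 28.186880111694336)
crown top 223 [ 0.497 -0.052  0.149] ((0.4978422224521637, -0.05246398597955704), (0.02990131825208664, 0.04538646712899208), 14.229464530944824)
panel 614 [-0.201  0.692] 0.068240075622415 0.3056471300131971
bar 276 [0.05  0.588]
boss 71 [0.603 0.26  0.16 ]
side high 18959
0.25 626 [ 0.01  -0.06
[... 331 characters left out ...]
0.298  0.715]
0.75 3836 [ 0.248 -0.306  0.75 ] [ 0.395 -0.217  0.789] [ 0.301 -0.294  0.77 ]
foot 1952 ((0.5795719027519226, 0.18513087928295135), (0.16880114376544952, 0.40221428871154785), 16.828044891357422)
orange ((0.49685415625572205, -0.05699203163385391), (0.06821238994598389, 0.15323302149772644), 14.936984062194824)
blue ((0.5148950815200806, -0.2985246777534485), (0.06526979804039001, 0.1569589227437973), 28.96502113342285)
crown top 127 [ 0.496 -0.054  0.149] ((0.497039794921875, -0.053172558546066284), (0.028515882790088654, 0.04493403434753418), 17.24464988708496)
panel 543 [-0.192  0.69 ] 0.06468954866771125 0.30613182944472955
bar 128 [0.06  0.585]
boss 22 [0.603 0.258 0.159]
```

Run:
```python
from h import *
np.set_printoptions(precision=3,suppress=True)
D={n:dict(np.load(n+"0.npz")) for n in("top","side")}
for n in D:
    X=cloud(D[n])
    m=(X[...,2]>.3)&(X[...,0]>.1)&(X[...,0]<.7)&(X[...,1]>-.15)&(X[...,1]<.4)
    q=X[m];q=q[q[:,2].argsort()];print(n,len(q))
    for lo in np.arange(.3,.8,.03):
        s=q[(q[:,2]>=lo)&(q[:,2]<lo+.03)]
        if len(s): print(len(s),s.mean(0),s.std(0))
```

```text
top 6071
15 [0.7   0.076 0.318] [0.    0.011 0.009]
2 [0.7   0.082 0.333] [0.    0.001 0.003]
14 [0.472 0.105 0.503] [0.003 0.002 0.005]
54 [0.488 0.098 0.529] [0.006 0.002 0.008]
125 [0.507 0.09  0.557] [0.007 0.004 0.009]
233 [0.527 0.081 0.586] [0.008 0.005 0.009]
357 [0.548 0.072 0.616] [0.01  0.006 0.009]
480 [0.568 0.066 0.646] [0.011 0.014 0.009]
605 [0.586 0.062 0.675] [0.015 0.022 0.009]
820 [0.605 0.058 0.706] [0.016 0.025 0.009]
1527 [0.617 0.092 0.737] [0.022 0.086 0.008]
1607 [0.555 0.055 0.764] [0.127 0.138 0.009]
232 [ 0.328 -0.149  0.783] [0.009 0.001 0.002]
side 315
29 [0.699 0.077 0.315] [0.    0.011 0.01 ]
2 [0.699 0.086 0.332] [0.    0.01  0.001]
12 [0.472 0.106 0.501] [0.003 0.002 0.005]
27 [0.486 0.098 0.525] [0.006 0.003 0.009]
32 [0.507 0.088 0.557] [0.006 0.003 0.009]
47 [0.526 0.078 0.587] [0.008 0.004 0.008]
72 [0.519 0.092 0.617] [0.101 0.083 0.009]
78 [0.568 0.06  0.645] [0.01  0.005 0.009]
16 [0.577 0.051 0.663] [0.006 0.004 0.002]
```

```bash
cat >> h.py <<'E'
from scipy.spatial.transform import Rotation as Ro
from scipy.linalg import logm,expm
def pose(R,p): T=np.eye(4);T[:3,:3]=R;T[:3,3]=p;return T
def frame(z,y):
    z=np.array(z,float);z/=np.linalg.norm(z);y=np.array(y,float);y-=z*(y@z);y/=np.linalg.norm(y)
    return np.stack([np.cross(y,z),y,z],1)
def rows(T0,T1,n):
    "per-row shift and turn that lead from T0 to T1 in n rows"
    M=expm(np.real(logm(np.linalg.inv(T0)@T1))/n);v=np.r_[M[:3,3],Ro.from_matrix(M[:3,:3]).as_rotvec()]
    print("n",n,"row",np.round(v,4),"norm",np.linalg.norm(v[:3]).round(4),np.degrees(np.linalg.norm(v[3:])).round(1))
    T=T0.copy();P=[]
    for i in range(n): T=T@M;P.append(T[:3,3])
    print(np.round(P[::max(1,n//6)],3).tolist());return v
E
python3 - <<'E'
from h import *
from plant import r
s=r.state();T0=pose(s["ee_rot"],s["ee_pos"])
b=np.array([-.061,-.998,0]);t=np.radians(35)
z=np.sin(t)*b-np.cos(t)*np.array([0,0,1]);R=frame(z,[.998,-.061,0]);print(R.round(3))
tcp=np.array([.591,.093,.188])+.011*R[:,2]
Tp=pose(R,tcp-.1*R[:,2])
rows(T0,Tp,16)
E
```

```text
[[ 0.05   0.998 -0.035]
 [ 0.818 -0.061 -0.572]
 [-0.574  0.    -0.819]]
n 16 row [-0.0432  0.0019  0.0092  0.0259 -0.0319  0.0827] norm 0.0442 5.3
[[0.211, 0.617, 0.201], [0.293, 0.587, 0.187], [0.369, 0.543, 0.179], [0.437, 0.487, 0.178], [0.495, 0.421, 0.184], [0.541, 0.347, 0.198], [0.573, 0.267, 0.218], [0.591, 0.185, 0.245]]
```

Emit:
servo_tool --pt "-1 -0.043 0.002 0 0.026 -0.032 0.083" --pt "-1 -0.043 0.002 0 0.026 -0.032 0.083" --pt "-1 -0.043 0.002 0 0.026 -0.032 0.083" --pt "-1 -0.043 0.002 0 0.026 -0.032 0.083" --pt "-1 -0.043 0.002 0 0.026 -0.032 0.083" --pt "-1 -0.043 0.002 0 0.026 -0.032 0.083" --pt "-1 -0.043 0.002 0 0.026 -0.032 0.083" --pt "-1 -0.043 0.002 0 0.026 -0.032 0.083" --newtons 30

```text
time: 1.1
ee_pos: [0.4649, 0.4649, 0.2546]
ee_rot: [[-0.576, 0.812, 0.091], [0.76, 0.573, -0.307], [-0.302, -0.108, -0.947]]
contact_force: [0.8, -0.1, -0.1]
grip_width: 0.0853
```

```bash
cat > go.py <<'E'
from h import *
from plant import r
np.set_printoptions(precision=3,suppress=True)
s=r.state();T0=pose(s["ee_rot"],s["ee_pos"])
print("t",s["time"],"q",s["joints"],"f",s["contact_force"],"w",s["grip_width"]);print(T0[:3])
def Rcap():
    b=np.array([-.061,-.998,0]);t=np.radians(35)
    return frame(np.sin(t)*b-np.cos(t)*np.array([0,0,1]),[.998,-.061,0])
E
python3 - <<'E'
from go import *
R=Rcap();tcp=np.array([.591,.093,.188])+.011*R[:,2]
rows(T0,pose(R,tcp-.1*R[:,2]),8)
E
```

```text
t 1.1 q [-69.292  29.048  19.176  80.194   6.076  83.075 -16.637] f [ 0.792 -0.094 -0.103] w 0.08525280538368957
[[-0.576  0.812  0.091  0.465]
 [ 0.76   0.573 -0.307  0.465]
 [-0.302 -0.108 -0.947  0.255]]
n 8 row [-0.04   0.003  0.018  0.026 -0.032  0.082] norm 0.0442 5.2
[[0.492, 0.43, 0.249], [0.517, 0.394, 0.246], [0.538, 0.355, 0.244], [0.556, 0.315, 0.244], [0.571, 0.273, 0.246], [0.582, 0.231, 0.249], [0.59, 0.187, 0.254], [0.594, 0.144, 0.261]]
```

Emit:
servo_tool --pt "-1 -0.04 0.003 0.018 0.026 -0.032 0.082" --pt "-1 -0.04 0.003 0.018 0.026 -0.032 0.082" --pt "-1 -0.04 0.003 0.018 0.026 -0.032 0.082" --pt "-1 -0.04 0.003 0.018 0.026 -0.032 0.082" --pt "-1 -0.04 0.003 0.018 0.026 -0.032 0.082" --pt "-1 -0.04 0.003 0.018 0.026 -0.032 0.082" --pt "-1 -0.04 0.003 0.018 0.026 -0.032 0.082" --pt "-1 -0.04 0.003 0.018 0.026 -0.032 0.082"

```text
time: 2.1
ee_pos: [0.5935, 0.1455, 0.2605]
ee_rot: [[0.053, 0.998, -0.036], [0.816, -0.064, -0.574], [-0.575, 0.001, -0.818]]
contact_force: [0.7, -0.5, 0.1]
grip_width: 0.0856
```

Run:
```python
from go import *
R=Rcap();tcp=np.array([.591,.093,.188])+.011*R[:,2]
rows(T0,pose(R,tcp),8)
a=r.get_image("top")["image"][60:260,100:370];b=r.get_image("side")["image"][60:260,100:370]
cv2.imwrite("pics/a1.png",cv2.resize(np.vstack([a,b]),None,fx=1.5,fy=1.5))
```

```text
t 2.1 q [-57.738  31.024  35.271  86.502  13.444  84.761 -30.847] f [ 0.69  -0.491  0.127] w 0.08556265113151029
[[ 0.053  0.998 -0.036  0.593]
 [ 0.816 -0.064 -0.574  0.146]
 [-0.575  0.001 -0.818  0.26 ]]
n 8 row [-0.     0.     0.013 -0.     0.    -0.   ] norm 0.0126 0.0
[[0.593, 0.138, 0.25], [0.593, 0.131, 0.24], [0.592, 0.123, 0.23], [0.592, 0.116, 0.22], [0.592, 0.109, 0.21], [0.591, 0.101, 0.199], [0.591, 0.094, 0.189], [0.591, 0.087, 0.179]]
```

View pics/a1.png

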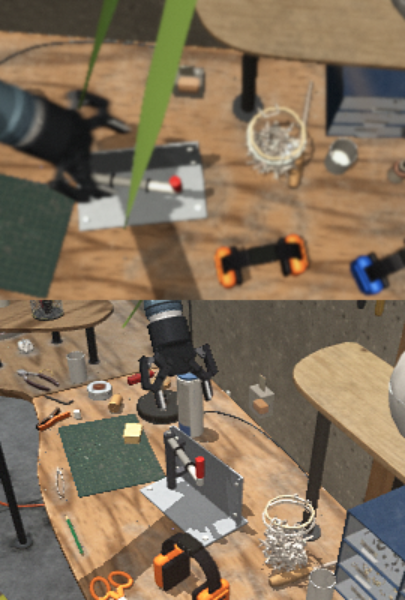

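The arm comes in from the left, well clear of the leaf, with the open jaws pointing at the red cap. I'll go in along the tool axis and close.

Emit:
servo_tool --pt "-1 0 0 0.02 0 0 0" --pt "-1 0 0 0.02 0 0 0" --pt "-1 0 0 0.02 0 0 0" --pt "-1 0 0 0.02 0 0 0" --pt "-1 0 0 0.01 0 0 0" --pt "-1 0 0 0.011 0 0 0" --pt "-1 0 0 0 0 0 0" --pt "-0.5 0 0 0 0 0 0"

```text
time: 3.2
ee_pos: [0.5902, 0.0912, 0.1776]
ee_rot: [[0.048, 0.998, -0.033], [0.818, -0.058, -0.572], [-0.573, -0.0, -0.82]]
contact_force: [-0.0, -0.4, 0.3]
grip_width: 0.0696
```

Emit:
servo_tool --pt "1 0 0 0 0 0 0" --pt "1 0 0 0 0 0 0" --pt "1 0 0 0 0 0 0" --pt "1 0 0 0 0 0 0" --pt "1 0 0 0 0 0 0" --pt "1 0 0 0 0 0 0" --pt "1 0 0 0 0 0 0" --pt "1 0 0 0 0 0 0" --newtons 30

```text
time: 4.2
ee_pos: [0.5903, 0.091, 0.1776]
ee_rot: [[0.048, 0.998, -0.033], [0.818, -0.058, -0.572], [-0.573, 0.0, -0.819]]
contact_force: [1.7, 1.8, 4.8]
grip_width: 0.0153
```

Run:
```python
from go import *
G=T0[:3,3]-.011*T0[:3,2];print("grasp",G)
H=np.array([.601,.257,0])
for deg in (78,):
    Rz=Ro.from_euler('z',-deg,degrees=True).as_matrix();T1=np.eye(4)
    T1[:3,:3]=Rz@T0[:3,:3];T1[:3,3]=H+Rz@(T0[:3,3]-H)
    rows(T0,T1,16)
    # direction of bar now and remaining
    d=G-H;print("bar az",np.degrees(np.arctan2(d[1],d[0])),np.linalg.norm(d[:2]))
```

```text
t 4.2 q [-54.955  32.894  35.069  94.871  13.641  73.587 -30.946] f [1.732 1.756 4.763] w 0.015315386167765703
[[ 0.048  0.998 -0.033  0.59 ]
 [ 0.818 -0.058 -0.572  0.091]
 [-0.573  0.    -0.819  0.178]]
grasp [0.591 0.097 0.187]
n 16 row [ 0.001 -0.014 -0.     0.049 -0.     0.07 ] norm 0.0141 4.9
[[0.576, 0.093, 0.178], [0.549, 0.099, 0.178], [0.523, 0.11, 0.178], [0.499, 0.126, 0.178], [0.478, 0.145, 0.178], [0.461, 0.167, 0.178], [0.448, 0.192, 0.178], [0.439, 0.219, 0.178]]
bar az -93.69105799748293 0.16001226879567265
```

Emit:
servo_tool --pt "1 0.001 -0.014 0 0.049 0 0.07" --pt "1 0.001 -0.014 0 0.049 0 0.07" --pt "1 0.001 -0.014 0 0.049 0 0.07" --pt "1 0.001 -0.014 0 0.049 0 0.07" --pt "1 0.001 -0.014 0 0.049 0 0.07" --pt "1 0.001 -0.014 0 0.049 0 0.07" --pt "1 0.001 -0.014 0 0.049 0 0.07" --pt "1 0.001 -0.014 0 0.049 0 0.07"

```text
time: 5.2
ee_pos: [0.4896, 0.1328, 0.1773]
ee_rot: [[0.555, 0.734, -0.391], [0.598, -0.679, -0.426], [-0.578, 0.003, -0.816]]
contact_force: [0.9, 0.2, 17.1]
grip_width: 0.0149
```

Run:
```python
from go import *
G=T0[:3,3]-.011*T0[:3,2];d=G-np.array([.601,.257,0]);print(G,"bar az",np.degrees(np.arctan2(d[1],d[0])),np.linalg.norm(d[:2]),s["wrist_torque"])
```

```text
t 5.2 q [-55.396  35.871  38.954  92.502  -4.094  89.728 -57.678] f [ 0.912  0.17  17.115] w 0.014871663616188122
[[ 0.555  0.734 -0.391  0.49 ]
 [ 0.598 -0.679 -0.426  0.133]
 [-0.578  0.003 -0.816  0.177]]
[0.494 0.138 0.186] bar az -131.87230664918528 0.16046144474819762 [-1.181  0.986  0.243]
```

Emit:
servo_tool --pt "1 0 -0.014 -0.001 0.049 0 0.07" --pt "1 0 -0.014 -0.001 0.049 0 0.07" --pt "1 0.001 -0.014 0 0.049 0 0.07" --pt "1 0.001 -0.014 0 0.049 0 0.07" --pt "1 0.001 -0.014 0 0.049 0 0.07" --pt "1 0.001 -0.014 0 0.049 0 0.07" --pt "1 0.001 -0.014 0 0.049 0 0.07" --pt "1 0 0 0 0 0 0"

```text
time: 6.2
ee_pos: [0.4366, 0.2182, 0.1772]
ee_rot: [[0.788, 0.226, -0.573], [0.185, -0.974, -0.13], [-0.587, -0.003, -0.81]]
contact_force: [-5.6, -0.1, 21.0]
grip_width: 0.0156
```

Run:
```python
from go import *
G=T0[:3,3]-.011*T0[:3,2];d=G-np.array([.601,.257,0]);print(G,"bar az",np.degrees(np.arctan2(d[1],d[0])),np.linalg.norm(d[:2]),s["wrist_torque"])
```

```text
t 6.2 q [-55.695  37.304  42.016  92.313 -23.543  96.921 -83.636] f [-5.557 -0.117 20.988] w 0.015568959273445652
[[ 0.788  0.226 -0.573  0.437]
 [ 0.185 -0.974 -0.13   0.218]
 [-0.587 -0.003 -0.81   0.177]]
[0.443 0.22  0.186] bar az -166.6900209601161 0.16245474003728028 [-0.541  3.327 -0.019]
```

Emit:
servo_tool --pt "1 0 -0.007 -0.001 0.025 0 0.035" --pt "1 0 0 0 0 0 0" --pt "1 0 -0.005 0 0 0 0" --pt "1 0 0 0 0 0 0" --pt "1 0 -0.004 0 0 0 0" --pt "1 0 0 0 0 0 0" --pt "1 0 0 0 0 0 0" --pt "1 0 0 0 0 0 0"

```text
time: 7.2
ee_pos: [0.434, 0.2296, 0.1773]
ee_rot: [[0.795, 0.183, -0.578], [0.146, -0.983, -0.111], [-0.588, 0.004, -0.809]]
contact_force: [-6.5, -6.2, 18.5]
grip_width: 0.0154
```

Run:
```python
from go import *
G=T0[:3,3]-.011*T0[:3,2];d=G-np.array([.601,.257,0]);print(G,"bar az",np.degrees(np.arctan2(d[1],d[0])),np.linalg.norm(d[:2]),s["wrist_torque"])
```

```text
t 7.2 q [-56.143  37.506  42.169  92.134 -25.029  97.222 -86.289] f [-6.538 -6.206 18.517] w 0.015370357936665281
[[ 0.795  0.183 -0.578  0.434]
 [ 0.146 -0.983 -0.111  0.23 ]
 [-0.588  0.004 -0.809  0.177]]
[0.44  0.231 0.186] bar az -170.7545907242071 0.16273175540598753 [-1.496  2.955  0.784]
```

Emit:
servo_tool --pt "1 0 0.003 0 0 0 0" --pt "-1 0 0 0 0 0 0" --pt "-1 0 0 0 0 0 0" --pt "-1 0 0 0 0 0 0" --pt "-1 0 0 -0.02 0 0 0" --pt "-1 0 0 -0.03 0 0 0" --pt "-1 0 0 -0.04 0 0 0" --pt "-1 0 0 -0.04 0 0 0"

```text
time: 8.2
ee_pos: [0.5127, 0.246, 0.2791]
ee_rot: [[0.804, 0.186, -0.565], [0.153, -0.982, -0.107], [-0.575, -0.0, -0.818]]
contact_force: [1.0, -0.6, -0.2]
grip_width: 0.085
```

Run:
```python
from go import *
# stage A: tool down, at r~.40 az 30, y az ~ -30
az=np.radians(-30)
R=frame([0,0,-1],[np.cos(az),np.sin(az),0]);A=pose(R,[.36,.20,.30])
rows(T0,A,8)
az=np.radians(15);R=frame([0,0,-1],[np.cos(az),np.sin(az),0])
B=pose(R,[.40,-.03,.27]);rows(A,B,8);rows(B,pose(R,[.497,-.053,.22]),4)
for n in("top","side"):
  d=r.get_image(n);X=cloud(d);H=hsv(d)
  p=pick(d,0,4,150,80,[(.38,.65),(.05,.35),(.15,.22)]);print(n,"red",len(p),p.mean(0) if len(p) else 0)
```

```text
t 8.2 q [-50.556  39.843  42.541  74.491 -25.055 110.634 -87.439] f [ 1.029 -0.634 -0.177] w 0.08504285358081215
[[ 0.804  0.186 -0.565  0.513]
 [ 0.153 -0.982 -0.107  0.246]
 [-0.575 -0.    -0.818  0.279]]
n 8 row [-0.02  -0.006  0.004 -0.033  0.072 -0.104] norm 0.021 7.5
[[0.493, 0.248, 0.287], [0.473, 0.248, 0.293], [0.453, 0.245, 0.298], [0.433, 0.24, 0.302], [0.413, 0.233, 0.304], [0.394, 0.224, 0.304], [0.376, 0.213, 0.303], [0.36, 0.2, 0.3]]
n 8 row [-0.028  0.01   0.004  0.     0.    -0.098] norm 0.0302 5.6
[[0.355, 0.171, 0.296], [0.353, 0.141, 0.293], [0.353, 0.111, 0.289], [0.357, 0.081, 0.285], [0.364, 0.052, 0.281], [0.373, 0.023, 0.278], [0.385, -0.004, 0.274], [0.4, -0.03, 0.27]]
n 4 row [-0.012  0.022  0.013  0.     0.     0.   ] norm 0.0279 0.0
[[0.424, -0.036, 0.258], [0.448, -0.041, 0.245], [0.473, -0.047, 0.232], [0.497, -0.053, 0.22]]
top red 55 [0.439 0.227 0.2  ]
side red 74 [0.438 0.224 0.185]
```

Emit:
servo_tool --pt "-1 -0.02 -0.006 0.004 -0.033 0.072 -0.104" --pt "-1 -0.02 -0.006 0.004 -0.033 0.072 -0.104" --pt "-1 -0.02 -0.006 0.004 -0.033 0.072 -0.104" --pt "-1 -0.02 -0.006 0.004 -0.033 0.072 -0.104" --pt "-1 -0.02 -0.006 0.004 -0.033 0.072 -0.104" --pt "-1 -0.02 -0.006 0.004 -0.033 0.072 -0.104" --pt "-1 -0.02 -0.006 0.004 -0.033 0.072 -0.104" --pt "-1 -0.02 -0.006 0.004 -0.033 0.072 -0.104"

```text
time: 9.3
ee_pos: [0.3566, 0.2009, 0.303]
ee_rot: [[0.495, 0.869, 0.004], [0.869, -0.495, 0.002], [0.004, 0.003, -1.0]]
contact_force: [0.2, -0.6, 0.4]
grip_width: 0.0854
```

Run:
```python
from go import *
az=np.radians(15);R=frame([0,0,-1],[np.cos(az),np.sin(az),0])
rows(T0,pose(R,[.415,-.03,.27]),8)
```

```text
t 9.3 q [-75.682 -14.73   34.646 116.828   8.67   75.293 -73.802] f [ 0.203 -0.574  0.429] w 0.08541439206124861
[[ 0.495  0.869  0.004  0.357]
 [ 0.869 -0.495  0.002  0.201]
 [ 0.004  0.003 -1.     0.303]]
n 8 row [-0.028  0.013  0.004  0.001 -0.    -0.098] norm 0.0308 5.6
[[0.354, 0.17, 0.299], [0.354, 0.14, 0.295], [0.357, 0.11, 0.291], [0.363, 0.08, 0.286], [0.372, 0.05, 0.282], [0.384, 0.022, 0.278], [0.398, -0.005, 0.274], [0.415, -0.03, 0.27]]
```

Emit:
servo_tool --pt "-1 -0.022 0.023 0.01 0 0 -0.098" --pt "-1 -0.022 0.023 0.01 0 0 -0.098" --pt "-1 -0.028 0.013 0.005 0 0 -0.098" --pt "-1 -0.028 0.013 0.005 0 0 -0.098" --pt "-1 -0.028 0.013 0.005 0 0 -0.098" --pt "-1 -0.028 0.013 0 0 0 -0.098" --pt "-1 -0.028 0.013 0 0 0 -0.098" --pt "-1 -0.028 0.013 0 0 0 -0.098"

```text
time: 10.3
ee_pos: [0.4412, -0.0314, 0.2677]
ee_rot: [[-0.261, 0.965, 0.001], [0.965, 0.261, 0.001], [0.001, 0.001, -1.0]]
contact_force: [0.4, -0.0, -0.2]
grip_width: 0.0854
```

Run:
```python
from go import *
for n in("top","side"):
    d=r.get_image(n);X=cloud(d)
    m=(X[...,0]>.45)&(X[...,0]<.54)&(X[...,1]<-.01)&(X[...,1]>-.1)&(X[...,2]>.143)&(X[...,2]<.157)
    q=X[m]
    if len(q): print(n,"crown top",len(q),q.mean(0),cv2.minAreaRect(q[:,:2].astype(np.float32)))
az=np.radians(15);R=frame([0,0,-1],[np.cos(az),np.sin(az),0])
rows(T0,pose(R,[.497,-.053,.20]),8)
```

```text
t 10.3 q [-76.212 -21.167  63.847 116.84   19.668  73.733  -4.555] f [ 0.392 -0.02  -0.229] w 0.08539933157386129
[[-0.261  0.965  0.001  0.441]
 [ 0.965  0.261  0.001 -0.031]
 [ 0.001  0.001 -1.     0.268]]
side crown top 143 [ 0.497 -0.055  0.148] ((0.49711570143699646, -0.05226840451359749), (0.02976149693131447, 0.047159094363451004), 15.017655372619629)
n 8 row [-0.004  0.006  0.009  0.    -0.     0.   ] norm 0.0113 0.0
[[0.448, -0.034, 0.259], [0.455, -0.037, 0.251], [0.462, -0.039, 0.242], [0.469, -0.042, 0.234], [0.476, -0.045, 0.225], [0.483, -0.048, 0.217], [0.49, -0.05, 0.208], [0.497, -0.053, 0.2]]
```

Emit:
servo_tool --pt "-1 -0.004 0.006 0.009 0 0 0" --pt "-1 -0.004 0.006 0.009 0 0 0" --pt "-1 -0.004 0.006 0.009 0 0 0" --pt "-1 -0.004 0.006 0.009 0 0 0" --pt "-1 -0.005 0.006 0.009 0 0 0" --pt "-1 -0.005 0.006 0.009 0 0 0" --pt "-1 -0.005 0.006 0.009 0 0 0" --pt "-1 -0.005 0.006 0.009 0 0 0"

```text
time: 11.4
ee_pos: [0.4932, -0.0516, 0.1984]
ee_rot: [[-0.259, 0.966, 0.004], [0.966, 0.259, 0.001], [0.0, 0.005, -1.0]]
contact_force: [2.2, -1.7, -1.3]
grip_width: 0.0851
```

Run:
```python
from go import *
az=np.radians(15);R=frame([0,0,-1],[np.cos(az),np.sin(az),0])
rows(T0,pose(R,[.497,-.053,.143]),4)
d=r.get_image("side");u=project(d,[.497,-.053,.15]);print(u)
a=d["image"][120:320,120:390];b=r.get_image("top")["image"][120:320,120:390]
cv2.imwrite("pics/a2.png",cv2.resize(np.vstack([a,b]),None,fx=1.5,fy=1.5))
```

```text
t 11.4 q [-98.849 -23.581  89.99  115.69   25.855  66.326  -4.766] f [ 2.152 -1.66  -1.341] w 0.08507833279828357
[[-0.259  0.966  0.004  0.493]
 [ 0.966  0.259  0.001 -0.052]
 [ 0.     0.005 -1.     0.198]]
n 4 row [-0.001  0.001  0.014  0.001 -0.    -0.   ] norm 0.0139 0.1
[[0.494, -0.052, 0.185], [0.495, -0.052, 0.171], [0.496, -0.053, 0.157], [0.497, -0.053, 0.143]]
[226.201 220.679]
```

View pics/a2.png

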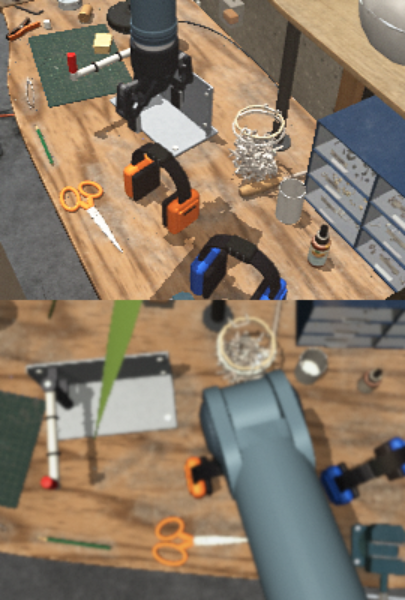

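The arm has drifted into a poor posture, with joints 2 and 3 at their limits. The retraction to a small radius caused it. Before backing out I'll measure the arm's top height against the leaf tip (0.467, 0.107, 0.49).

Run:
```python
from go import *
for n in("top","side"):
    X=cloud(r.get_image(n))
    for x0 in np.arange(0.05,.65,.05):
        m=(X[...,0]>x0)&(X[...,0]<x0+.05)&(X[...,1]>-.25)&(X[...,1]<.085)&(X[...,2]>.2)&(X[...,2]<.74)
        q=X[m]
        if len(q)>20: print(n,round(x0,2),len(q),"ymin/max",q[:,1].min(),q[:,1].max(),"z",np.percentile(q[:,2],[2,50,98]))
```

```text
t 11.5 q [-98.796 -23.511  89.91  115.684  25.771  66.334  -4.702] f [ 0.775  0.074 -0.331] w 0.08553270882411552
[[-0.259  0.966  0.005  0.493]
 [ 0.966  0.259  0.002 -0.051]
 [ 0.     0.005 -1.     0.199]]
top 0.25 1923 ymin/max -0.16833298665323404 -0.08058473198662262 z [0.638 0.671 0.681]
top 0.3 3568 ymin/max -0.16024460347830455 -0.06307997342786148 z [0.62  0.654 0.671]
top 0.35 2870 ymin/max -0.1425923110284044 -0.04496915960135798 z [0.597 0.631 0.648]
top 0.4 2438 ymin/max -0.12416527451172625 -0.024507019743670755 z [0.56  0.608 0.624]
top 0.45 2464 ymin/max -0.10796363280761734 -0.001826743935690413 z [0.551 0.589 0.602]
top 0.5 1353 ymin/max -0.10075309379751579 0.08488938719457942 z [0.557 0.577 0.626]
top 0.55 1106 ymin/max 0.03503645229444295 0.08474230597969769 z [0.613 0.657 0.7  ]
top 0.6 1181 ymin/max 0.02306945146393517 0.08472087265224552 z [0.678 0.718 0.739]
side 0.05 715 ymin/max -0.12635137694301232 0.02728276366327775 z [0.342 0.469 0.545]
side 0.1 1006 ymin/max -0.21562082561877027 -0.18589106594398463 z [0.671 0.706 0.738]
side 0.15 2788 ymin/max -0.21228980060721936 -0.15375940308967553 z [0.654 0.705 0.737]
side 0.2 2141 ymin/max -0.19876284747191397 -0.1370076588623351 z [0.631 0.682 0.714]
side 0.25 1729 ymin/max -0.2498718738421412 -0.1165062958239552 z [0.608 0.66  0.694]
side 0.3 1371 ymin/max -0.24987362393573043 -0.09992063155849128 z [0.585 0.636 0.668]
side 0.35 1111 ymin/max -0.14542616080969367 -0.08259674716052137 z [0.561 0.613 0.645]
side 0.4 1317 ymin/max -0.126875164610086 -0.026577129692855368 z [0.251 0.574 0.621]
side 0.45 2959 ymin/max -0.11038641829618516 -0.011812029420542484 z [0.294 0.465 0.594]
side 0.5 1182 ymin/max -0.10252244799626932 0.08485917642343424 z [0.241 0.476 0.611]
side 0.55 249 ymin/max -0.05117232848576419 0.0817765040836146 z [0.278 0.335 0.664]
```

The arm's top is around 0.58 m, so it can't pass under the leaf. It has to cross at r of about 0.4 m, in a better posture. To predict posture I'll fit a kinematic model to the recorded joint/pose pairs.

```bash
cat > kin.py <<'E'
import numpy as np
from scipy.spatial.transform import Rotation as Ro
AL=np.radians([0,-90,90,90,90,90,-90])
def fk(q,P,sg):
    # P: offsets(7), a(7), d(7), tool(yaw, L), base xyz
    T=np.eye(4);T[:3,3]=P[23:26]
    for i in range(7):
        a,al,d,t=P[7+i],AL[i],P[14+i],sg[i]*q[i]+P[i]
        c,s_,ca,sa=np.cos(t),np.sin(t),np.cos(al),np.sin(al)
        T=T@np.array([[c,-s_,0,a],[s_*ca,c*ca,-sa,-sa*d],[s_*sa,c*sa,ca,ca*d],[0,0,0,1]])
    return T
E
cat > fit.py <<'E'
from kin import *
from scipy.optimize import least_squares
import itertools
Q=np.radians([[-80.488,21.993,2.511,91.652,-1.027,66.532,-2.858],[-69.292,29.048,19.176,80.194,6.076,83.075,-16.637],[-57.738,31.024,35.271,86.502,13.444,84.761,-30.847],[-54.955,32.894,35.069,94.871,13.641,73.587,-30.946],[-55.396,35.871,38.954,92.502,-4.094,89.728,-57.678],[-55.695,37.304,42.016,92.313,-23.543,96.921,-83.636],[-50.556,39.843,42.541,74.491,-25.055,110.634,-87.439],[-75.682,-14.73,34.646,116.828,8.67,75.293,-73.802],[-76.212,-21.167,63.847,116.84,19.668,73.733,-4.555],[-98.796,-23.511,89.91,115.684,25.771,66.334,-4.702]])
Rm=[[[-.9654,.2607,-.0006],[.2607,.9654,-.0026],[-.0001,-.0027,-1]],[[-.576,.812,.091],[.76,.573,-.307],[-.302,-.108,-.947]],[[.053,.998,-.036],[.816,-.064,-.574],[-.575,.001,-.818]],[[.048,.998,-.033],[.818,-.058,-.572],[-.573,0,-.819]],[[.555,.734,-.391],[.598,-.679,-.426],[-.578,.003,-.816]],[[.788,.226,-.573],[.185,-.974,-.13],[-.587,-.003,-.81]],[[.804,.186,-.565],[.153,-.982,-.107],[-.575,0,-.818]],[[.495,.869,.004],[.869,-.495,.002],[.004,.003,-1]],[[-.261,.965,.001],[.965,.261,.001],[.001,.001,-1]],[[-.259,.966,.005],[.966,.259,.002],[0,.005,-1]]]
Rm=np.array(Rm);p=np.array([[.1692,.6265,.2102],[.4649,.4649,.2546],[.5935,.1455,.2605],[.5903,.091,.1776],[.4896,.1328,.1773],[.4366,.2182,.1772],[.5127,.246,.2791],[.3566,.2009,.303],[.4412,-.0314,.2677],[.493,-.051,.199]])
def res(P,sg):
    o=[]
    for q,R,x in zip(Q,Rm,p):
        T=fk(q,P,sg);o+=list((T[:3,:3]-R).ravel()*.3)+list(T[:3,3]-x)
    return np.r_[o,1e-3*(P-P0)]
best=None
base=np.r_[np.zeros(7),[0,0,0,.0525,.0775,0,.076],[.267,0,.293,0,.3425,0,.27],0,0,0,0,0]
for sg in itertools.product([1,-1],[1,-1],[1,-1],[1],[1,-1],[1],[1,-1]):
  sg=np.array(sg)
  for o1 in (0,2.7,-1.5,1.5):
    for o7 in (0,1.57,3.14,-1.57):
      P0=base.copy();P0[0]=o1;P0[6]=o7
      s=least_squares(res,P0,args=(sg,),max_nfev=15,x_scale='jac')
      if best is None or s.cost<best[0]: best=(s.cost,s.x,sg,P0);print(s.cost,sg,o1,o7,flush=True)
P0=best[3];s=least_squares(res,best[1],args=(best[2],),max_nfev=300)
print(s.cost,np.degrees(s.x[:7]).round(1),s.x[7:].round(4))
for q,R,x in zip(Q,Rm,p): print((fk(q,s.x,best[2])[:3,3]-x).round(4),end=" ")
np.savez("kin.npz",P=s.x,sg=best[2])
E
timeout 300 python3 fit.py
```

```text
1.0854728518453454 [1 1 1 1 1 1 1] 0 0
1.0566889253218514 [1 1 1 1 1 1 1] 0 -1.57
1.0347416696385923 [1 1 1 1 1 1 1] 2.7 1.57
0.9555371239267904 [1 1 1 1 1 1 1] -1.5 3.14
0.2689172070751566 [ 1  1  1  1  1  1 -1] 0 0
0.26870848023923055 [ 1  1  1  1  1  1 -1] 0 3.14
0.2388210610696886 [ 1  1  1  1  1  1 -1] 2.7 0
0.23539144400803158 [ 1  1  1  1  1  1 -1] 2.7 1.57
0.15280393711677695 [ 1  1  1  1  1  1 -1] 1.5 0
0.15278265752811404 [ 1 -1  1  1 -1  1 -1] -1.5 -1.57
0.14863627373812952 [-1  1  1  1  1  1 -1] 0 -1.57
0.061139568851011974 [-1  1  1  1  1  1 -1] 2.7 -1.57
0.05377536852967963 [-1  1  1  1  1  1 -1] -1.5 -1.57
0.05372912129663372 [-1  1 -1  1 -1  1 -1] 2.7 3.14
3.2652390672319004e-05 [ 360.   -0. -180. -180.  180.    0.  -90.] [-1.000e-04  0.000e+00  1.000e-04  2.000e-04 -0.000e+00 -3.000e-04
 -0.000e+00  2.837e-01 -2.140e-02  4.914e-01 -1.980e-02  5.067e-01
 -3.000e-04  3.429e-01 -0.000e+00 -0.000e+00 -1.000e-04 -0.000e+00
  1.670e-02]
[-0.  0. -0.] [-0. -0.  0.] [-0.  0.  0.] [ 0. -0.  0.] [-0.      0.     -0.0001] [-0. -0.  0.] [ 0.  0. -0.] [ 0.     -0.      0.0001] [-0.  0.  0.] [ 0.     -0.     -0.0001]
```

```bash
cat >> kin.py <<'E'
k=np.load("kin.npz");PK,SG=k["P"],k["sg"]
LO=np.radians([-149.38,-23.57,-84.95,0,-89.99,3.08,-163.45]);HI=np.radians([149.38,123.04,90,143.3,269.99,112.72,163.45])
def F(q): return fk(q,PK,SG)
def err(T,G): return np.r_[G[:3,3]-T[:3,3],Ro.from_matrix(G[:3,:3]@T[:3,:3].T).as_rotvec()]
def jac(q):
    T=F(q);J=np.zeros((6,7))
    for i in range(7):
        e=np.zeros(7);e[i]=1e-5;J[:,i]=err(T,F(q+e))/1e-5
    return J
def step(q,G,lam=1e-3):
    for _ in range(12):
        J=jac(q);e=err(F(q),G);q=np.clip(q+J.T@np.linalg.solve(J@J.T+lam**2*np.eye(6),e),LO,HI)
    return q
def sim(q,G,rws):
    out=[]
    for v in rws:
        M=np.eye(4);M[:3,3]=v[:3];M[:3,:3]=Ro.from_rotvec(v[3:]).as_matrix();G=G@M;q=step(q,G);out.append(q)
    return q,G,out
E
python3 - <<'E'
from kin import *
np.set_printoptions(precision=1,suppress=True)
q=np.radians([-80.488,21.993,2.511,91.652,-1.027,66.532,-2.858])
a,G,_=sim(q,F(q),[[-.043,.002,0,.026,-.032,.083]]*8);print(np.degrees(a),"rec [-69.292,29.048,19.176,80.194,6.076,83.075,-16.637]")
q=np.radians([-50.556,39.843,42.541,74.491,-25.055,110.634,-87.439])
a,G,_=sim(q,F(q),[[-.02,-.006,.004,-.033,.072,-.104]]*8);print(np.degrees(a),"rec -75.682,-14.73,34.646,116.828,8.67,75.293,-73.802")
q=np.radians([-75.682,-14.73,34.646,116.828,8.67,75.293,-73.802])
a,G,_=sim(q,F(q),[[-.022,.023,.01,0,0,-.098]]*2+[[-.028,.013,.005,0,0,-.098]]*3+[[-.028,.013,0,0,0,-.098]]*3);print(np.degrees(a),"rec -76.212,-21.167,63.847,116.84,19.668,73.733,-4.555")
q=a
a,G,_=sim(q,F(q),[[-.0045,.006,.009,0,0,0]]*8);print(np.degrees(a),"rec -98.796,-23.511,89.91,115.684,25.771,66.334,-4.702")
E
```

```text
[-69.4  29.1  19.1  80.4   6.1  82.9 -16.5] rec [-69.292,29.048,19.176,80.194,6.076,83.075,-16.637]
[-75.5 -14.3  34.8 116.4   8.4  75.5 -73.7] rec -75.682,-14.73,34.646,116.828,8.67,75.293,-73.802
[-78.7 -23.6  64.6 116.9  22.   74.6  -6.9] rec -76.212,-21.167,63.847,116.84,19.668,73.733,-4.555
[-100.3  -23.6   90.   115.2   26.7   66.4   -5. ] rec -98.796,-23.511,89.91,115.684,25.771,66.334,-4.702
```

The model reproduces all the recorded moves, so I can search for waypoints that reach the muff and then the bar in a sound posture, clear of the leaf.

```bash
cat > plan.py <<'E'
from kin import *
from h import frame,pose
from scipy.linalg import logm,expm
LEAF=np.vstack([np.linspace(a,b,6) for a,b in zip([(.464,.108,.485),(.507,.09,.557),(.568,.066,.646)],[(.507,.09,.557),(.568,.066,.646),(.605,.058,.706)])])
def pts(q):
    T=np.eye(4);T[:3,3]=PK[23:26];o=[]
    for i in range(7):
        a,al,d,t=PK[7+i],AL[i],PK[14+i],SG[i]*q[i]+PK[i]
        c,s,ca,sa=np.cos(t),np.sin(t),np.cos(al),np.sin(al)
        T=T@np.array([[c,-s,0,a],[s*ca,c*ca,-sa,-sa*d],[s*sa,c*sa,ca,ca*d],[0,0,0,1]]);o.append(T[:3,3])
    return o[2],o[4],o[6]   # elbow, wrist, tcp
def clear(q):
    e,w,t=pts(q);m=9
    for a,b in((e,w),(w,t)):
        s=np.clip(((LEAF-a)@(b-a))/((b-a)@(b-a)),0,1)[:,None];m=min(m,np.linalg.norm(LEAF-(a+s*(b-a)),axis=1).min())
    return m
def wp(x,y,z,az,tilt=0,taz=0):
    "tool down with y axis at azimuth az; tool z leaned by tilt towards azimuth taz"
    az,ti,ta=np.radians([az,tilt,taz])
    return pose(frame([np.sin(ti)*np.cos(ta),np.sin(ti)*np.sin(ta),-np.cos(ti)],[np.cos(az),np.sin(az),0]),[x,y,z])
def leg(q,G1,vmax=.04,wmax=6):
    G0=F(q);L=np.real(logm(np.linalg.inv(G0)@G1));w=np.degrees(np.linalg.norm([L[2,1],L[0,2],L[1,0]]))
    n=max(1,int(np.ceil(max(np.linalg.norm(L[:3,3])/vmax,w/wmax))));M=expm(L/n);G=G0;tr=[]
    for i in range(n): G=G@M;q=step(q,G);tr.append(q)
    return q,tr,np.r_[M[:3,3],Ro.from_matrix(M[:3,:3]).as_rotvec()],n,np.linalg.norm(err(F(q),G))
def margin(q): return np.degrees(np.minimum(q-LO,HI-q).min())
E
cat > search.py <<'E'
from plan import *
import sys
from plant import r
rng=np.random.default_rng(int(sys.argv[1]));q0=np.radians(r.state()["joints"]);best=-1e9
import time;t0=time.time()
import kin
while time.time()-t0<200:
    k=rng.integers(1,3);W=[]
    az=rng.uniform(-40,80);rr=rng.uniform(.38,.75)
    for i in range(k):
        az=rng.uniform(-40,80);rr=rng.uniform(.4,.75);W.append([rr*np.cos(np.radians(az)),rr*np.sin(np.radians(az)),rng.uniform(.25,.4),15+rng.uniform(-60,60)])
    W.append([.497,-.053,.20,15]);q=q0;mc=9;n=0;ok=True
    for i,w in enumerate(W):
        q,tr,_,m,e=leg(q,wp(*w),.05,8);n+=m;mc=min(mc,min(map(clear,tr)))
        mm=min(map(margin,tr[6:] if i==0 else tr)) if len(tr)>6 or i else 9
        if e>.003 or mc<.085 or mm<3 or n>80: ok=False;break
    if not ok: continue
    qm,tr,_,_,e=leg(q,wp(.497,-.053,.143,15));
    s=min(margin(qm),25)-abs(np.degrees(qm[2]))*.3-n*.1
    if s>best and e<.002: best=s;print(round(s,1),n,round(mc,3),np.round(W,3).tolist(),np.degrees(qm).round(0),flush=True)
E
for i in 1 2 3 4; do timeout 230 env OMP_NUM_THREADS=1 python3 search.py $i > s$i.txt 2>&1 & done; wait; tail -n 2 s?.txt
```

```text
==> s1.txt <==
2.8 12 0.138 [[0.342, -0.275, 0.27, 6.865], [0.497, -0.053, 0.2, 15.0]] [-55.  20.  66. 118. -22.  56.  37.]
3.2 10 0.138 [[0.392, -0.204, 0.268, 54.772], [0.497, -0.053, 0.2, 15.0]] [-55.  19.  66. 118. -22.  56.  37.]

==> s2.txt <==
this script no longer has the robot

==> s3.txt <==
this script no longer has the robot

==> s4.txt <==
5.6 16 0.09 [[0.338, 0.237, 0.382, -41.349], [0.497, -0.053, 0.2, 15.0]] [-50.  16.  59. 118. -17.  55.  33.]
```

```bash
cat > search2.py <<'E'
from plan import *
import sys,time
Q0={"a":[-0.392],"b":0}
from_q=np.radians(eval(sys.argv[1]));rng=np.random.default_rng(int(sys.argv[3]));via=eval(sys.argv[2]);t0=time.time();best=-1e9
q=from_q
for w in via+[[.497,-.053,.2,15],[.497,-.053,.143,15]]: q=leg(q,wp(*w))[0]
qm=leg(q,wp(.497,-.053,.2,15))[0];print("at muff",np.degrees(q).round(1))
while time.time()-t0<180:
    W=[]
    for i in range(rng.integers(0,3)):
        az=rng.uniform(-40,30);rr=rng.uniform(.36,.5);W.append([rr*np.cos(np.radians(az)),rr*np.sin(np.radians(az)),rng.uniform(.2,.4),rng.uniform(-45,60)])
    W+=[[.361,.21,.24,11],[.518,.241,.24,11],[.518,.241,.168,11]];q=qm;mc=9;n=0;mg=99;T=[]
    for w in W:
        q,tr,_,m,e=leg(q,wp(*w),.04,6);n+=m;T+=tr;mc=min(mc,min(map(clear,tr)));mg=min(mg,min(map(margin,tr)))
        if e>.002 or mc<.08: mg=-1;break
    if mg<2: continue
    s=min(mg,10)+min(mc,.11)*200-n*.15
    if s>best: best=s;print(round(s,1),n,"clear",round(mc,3),"marg",round(mg,1),np.round(W[:-3],3).tolist(),np.degrees(q).round(0),flush=True)
E
Q="[-98.796,-23.511,89.91,115.684,25.771,66.334,-4.702]"
OMP_NUM_THREADS=1 python3 search2.py "$Q" "[[.392,-.204,.268,30]]" 1 >c1.txt 2>&1 &
OMP_NUM_THREADS=1 python3 search2.py "$Q" "[[.392,-.204,.268,30]]" 2 >c2.txt 2>&1 &
OMP_NUM_THREADS=1 python3 search2.py "$Q" "[[.338,.237,.382,-41]]" 3 >c3.txt 2>&1 &
wait; for i in 1 2 3; do head -1 c$i.txt; tail -n 2 c$i.txt; done
```

```text
at muff [-59.   23.5  72.  117.9 -26.7  57.5  41.7]
at muff [-59.   23.5  72.  117.9 -26.7  57.5  41.7]
20.5 24 clear 0.121 marg 2.1 [[0.384, -0.125, 0.315, 57.027]] [-37.  16.   9. 105.  -3.  59. -16.]
at muff [-59.   23.5  72.  117.9 -26.7  57.5  41.7]
16.5 22 clear 0.088 marg 2.2 [[0.471, -0.061, 0.224, 56.617]] [-66.  20.  45. 107. -16.  60.  -4.]
23.6 23 clear 0.091 marg 8.8 [[0.471, -0.091, 0.213, 52.409]] [-57.  18.  34. 106. -11.  59.  -8.]
at muff [-54.5  18.9  64.8 117.8 -20.7  55.8  36.1]
21.0 26 clear 0.083 marg 8.3 [[0.378, 0.102, 0.228, -42.93]] [-68.  21.  47. 107. -18.  60.  -3.]
21.4 25 clear 0.103 marg 4.6 [[0.35, 0.098, 0.27, -38.345]] [-62.  19.  39. 107. -14.  59.  -6.]
```

```bash
cat > nx.py <<'E'
from plan import *
from plant import r
import sys
np.set_printoptions(precision=4,suppress=True)
s=r.state();q=np.radians(s["joints"]);print("t",s["time"],"p",s["ee_pos"],"f",s["contact_force"],"w",s["grip_width"],"q",np.degrees(q).round(1))
v,w=float(sys.argv[2]),float(sys.argv[3])
for g in eval(sys.argv[1]):
    q,tr,row,n,e=leg(q,wp(*g),v,w);print(n,"x",row,"end err",round(e,4),"clear",round(min(map(clear,tr)),3),"marg",[round(margin(x)) for x in tr][::3],np.degrees(q).round(0))
E
python3 nx.py "[[.392,-.204,.268,30],[.497,-.053,.2,15]]" .03 6
```

```text
t 11.6 p [ 0.4936 -0.0516  0.1995] f [ 0.1038 -0.2349  0.606 ] w 0.08564370567052446 q [-98.7 -23.5  89.9 115.6  25.8  66.4  -4.7]
7 x [-0.015  -0.0215 -0.0099  0.0008  0.0001 -0.0375] end err 0.0017 clear 0.165 marg [0, 0, 0] [-55. -24.  65. 117.  22.  75.  31.]
7 x [ 0.0138  0.0225  0.0097 -0.0002  0.0001  0.0374] end err 0.0 clear 0.137 marg [3, 13, 14] [-65.  16.  76. 115. -17.  62.  34.]
```

```bash
for g in "[[.338,.237,.382,-41],[.497,-.053,.2,15]]" "[[.40,-.15,.2,15],[.497,-.053,.2,15]]" "[[.36,-.03,.35,15],[.497,-.053,.2,15]]" "[[.42,-.1,.2,-30],[.497,-.053,.2,15]]" "[[.60,-.1,.2,15],[.497,-.053,.2,15]]" "[[.45,-.2,.3,15],[.497,-.053,.2,15]]"; do python3 nx.py "$g" .03 6|tail -2; done
```

```text
13 x [ 0.0203 -0.0165 -0.0141  0.0004 -0.0002  0.0751] end err 0.0 clear 0.091 marg [4, 4, 2, 4, 10] [-70. -14.  24. 108.   6.  84. -88.]
13 x [-0.0191  0.0184  0.014  -0.      0.     -0.0752] end err 0.0263 clear 0.09 marg [8, 3, 3, 8, 0] [-100.  -24.   90.  115.   26.   67.   -4.]
5 x [-0.0142 -0.0231 -0.0002  0.0012  0.     -0.0001] end err 0.0009 clear 0.165 marg [1, 0] [-66. -24.  71. 123.  24.  67.   8.]
5 x [ 0.0137  0.0238 -0.     -0.0001  0.0001 -0.    ] end err 0.0207 clear 0.134 marg [2, 0] [-100.  -24.   90.  115.   26.   67.   -5.]
7 x [ 0.0079 -0.0176 -0.0216  0.0008  0.     -0.0001] end err 0.0305 clear 0.142 marg [2, 0, 0] [-48. -24.  34. 117.  14.  85.  -3.]
7 x [-0.0081  0.0182  0.0203 -0.0036  0.0023  0.    ] end err 0.0 clear 0.14 marg [3, 15, 29] [-49.   8.  55. 115.  -8.  61.  24.]
8 x [-0.007  -0.0089 -0.0001  0.0007 -0.0003  0.0981] end err 0.0 clear 0.153 marg [1, 5, 10] [-66. -14.  69. 123.  15.  63. -35.]
8 x [ 0.0077  0.0086  0.      0.      0.     -0.0982] end err 0.02 clear 0.134 marg [10, 2, 0] [-100.  -24.   90.  115.   26.   67.   -5.]
4 x [-0.0186  0.0226 -0.      0.0015  0.     -0.0001] end err 0.3459 clear 0.013 marg [0, 0] [-115.  -24.   90.  104.   36.   72.   -6.]
6 x [-0.0039 -0.0214  0.0152  0.0212  0.0301  0.0359] end err 0.02 clear 0.033 marg [0, 0] [-100.  -24.   90.  115.   26.   67.   -5.]
7 x [-0.0189 -0.0114 -0.0144  0.0008  0.     -0.0001] end err 0.0002 clear 0.162 marg [0, 0, 0] [-71. -24.  75. 109.  23.  79.  14.]
7 x [ 0.0185  0.0119  0.0143 -0.      0.     -0.    ] end err 0.0202 clear 0.134 marg [1, 4, 0] [-100.  -24.   90.  115.   26.   67.   -5.]
```

```bash
cat > search3.py <<'E'
from plan import *
import sys,time
rng=np.random.default_rng(int(sys.argv[1]));q0=np.radians([-98.7,-23.5,89.9,115.6,25.8,66.4,-4.7]);best=-1e9;t0=time.time()
def run(W,v,w):
    q=q0;mc=9;n=0;mg=99
    for i,g in enumerate(W):
        q,tr,_,m,e=leg(q,wp(*g),v,w);n+=m;mc=min(mc,min(map(clear,tr)))
        mg=min([mg]+list(map(margin,tr[4:] if i==0 else tr)))
        if e>.002 or mc<.085 or mg<2 or n>75: return None
    return q,mc,mg,n
while time.time()-t0<270:
    W=[]
    for i in range(rng.integers(1,4)):
        az=rng.uniform(-30,90);rr=rng.uniform(.4,.7);W.append([rr*np.cos(np.radians(az)),rr*np.sin(np.radians(az)),rng.uniform(.22,.4),15+rng.uniform(-80,80),rng.uniform(0,35)*rng.integers(0,2),rng.uniform(-180,180)])
    W=np.round(W,2).tolist()+[[.497,-.053,.20,15],[.497,-.053,.143,15]]
    a=run(W,.04,6)
    if a is None: continue
    b=run(W,.03,5)
    if b is None or np.abs(a[0]-b[0]).max()>.15: continue
    q=a[0];s=min(a[2],b[2],10)-abs(np.degrees(q[2]))*.2-a[3]*.15-10*(q[1]<0)+100*min(a[1],.11)
    if s>best: best=s;print(round(s,1),a[3],"clear",round(a[1],3),"marg",round(a[2],1),W[:-2],np.degrees(q).round(0),flush=True)
E
nproc; for i in 1 2 3 4 5 6; do OMP_NUM_THREADS=1 python3 search3.py $i > d$i.txt 2>&1 & done; wait; tail -qn 1 d?.txt
```

```text
4
```

The route via (0.392, -0.204, 0.268) came out well at all three step sizes, so I'll take it and check after each leg.

Emit:
servo_tool --pt "-1 -0.015 -0.0215 -0.01 0 0 -0.0375" --pt "-1 -0.015 -0.0215 -0.01 0 0 -0.0375" --pt "-1 -0.015 -0.0215 -0.01 0 0 -0.0375" --pt "-1 -0.015 -0.0215 -0.01 0 0 -0.0375" --pt "-1 -0.015 -0.0215 -0.01 0 0 -0.0375" --pt "-1 -0.015 -0.0215 -0.01 0 0 -0.0375" --pt "-1 -0.015 -0.0215 -0.01 0 0 -0.0375" --pt "-1 0 0 0 0 0 0"

```text
time: 12.6
ee_pos: [0.3917, -0.2067, 0.2694]
ee_rot: [[-0.494, 0.869, 0.007], [0.869, 0.494, 0.001], [-0.003, 0.007, -1.0]]
contact_force: [-0.1, -0.5, -1.2]
grip_width: 0.0853
```

```bash
python3 nx.py "[[.497,-.053,.2,15],[.497,-.053,.143,15]]" .03 6;  python3 nx.py "[[.43,-.21,.2,15],[.497,-.053,.2,15]]" .03 6
```

```text
t 12.6 p [ 0.3917 -0.2067  0.2694] f [-0.0593 -0.5053 -1.1963] w 0.08528970204920891 q [-53.8 -23.1  64.  116.9  21.3  74.4  32.1]
7 x [0.0143 0.0225 0.01   0.001  0.0003 0.0364] end err 0.0 clear 0.136 marg [3, 14, 12] [-66.  17.  78. 115. -19.  63.  36.]
2 x [0.     0.     0.0285 0.     0.     0.    ] end err 0.0 clear 0.13 marg [16] [-58.  22.  70. 118. -25.  57.  40.]
t 12.6 p [ 0.3917 -0.2067  0.2694] f [-0.0593 -0.5053 -1.1963] w 0.08528970204920891 q [-53.8 -23.1  64.  116.9  21.3  74.4  32.1]
3 x [-0.0063  0.0111  0.0232  0.0024  0.0007  0.085 ] end err 0.0088 clear 0.306 marg [4] [-75. -15.  90. 118.  17.  63.  23.]
6 x [0.0219 0.0172 0.0002 0.0003 0.0002 0.0013] end err 0.0201 clear 0.134 marg [0, 0] [-100.  -24.   90.  115.   26.   67.   -5.]
```

Emit:
servo_tool --pt "-1 0.0143 0.0225 0.01 0.001 0 0.0364" --pt "-1 0.0143 0.0225 0.01 0.001 0 0.0364" --pt "-1 0.0143 0.0225 0.01 0.001 0 0.0364" --pt "-1 0.0143 0.0225 0.01 0.001 0 0.0364" --pt "-1 0.0143 0.0225 0.01 0.001 0 0.0364" --pt "-1 0.0143 0.0225 0.01 0.001 0 0.0364" --pt "-1 0.0143 0.0225 0.01 0.001 0 0.0364" --pt "-1 0 0 0 0 0 0"

```text
time: 13.6
ee_pos: [0.4961, -0.0468, 0.1973]
ee_rot: [[-0.27, 0.963, -0.004], [0.963, 0.27, -0.007], [-0.005, -0.005, -1.0]]
contact_force: [-0.1, -0.6, -0.3]
grip_width: 0.0855
```

```bash
python3 nx.py "[[.497,-.053,.143,15]]" .02 6
```

```text
t 13.6 p [ 0.4961 -0.0468  0.1973] f [-0.0684 -0.5848 -0.2801] w 0.08545845390405693 q [-65.3  15.9  75.5 115.1 -17.   62.1  33.6]
3 x [-0.0021 -0.0002  0.0181 -0.0018  0.0018  0.004 ] end err 0.0 clear 0.131 marg [17] [-57.  21.  68. 118. -24.  57.  39.]
```

The flip worked and the joints are off their limits. I'll descend and grip the crown pad.

Emit:
servo_tool --pt "-1 -0.002 0 0.018 -0.002 0.002 0.004" --pt "-1 -0.002 0 0.018 -0.002 0.002 0.004" --pt "-1 -0.002 0 0.018 -0.002 0.002 0.004" --pt "-1 0 0 0 0 0 0" --pt "0.3 0 0 0 0 0 0" --pt "1 0 0 0 0 0 0" --pt "1 0 0 0 0 0 0" --pt "1 0 0 0 0 0 0" --newtons 60

```text
time: 14.6
ee_pos: [0.4978, -0.0557, 0.1454]
ee_rot: [[-0.254, 0.967, 0.004], [0.967, 0.254, 0.006], [0.004, 0.006, -1.0]]
contact_force: [0.5, 0.1, 0.6]
grip_width: 0.0124
```

Emit:
servo_tool --pt "1 0 0 0 0 0 0" --pt "1 0 0 0 0 0 0" --pt "1 0 0 0 0 0 0" --pt "1 0 0 0 0 0 0" --pt "1 0 0 -0.005 0 0 0" --pt "1 0 0 -0.01 0 0 0" --pt "1 0 0 -0.01 0 0 0" --pt "1 0 0 0 0 0 0"

```text
time: 15.6
ee_pos: [0.4986, -0.056, 0.1714]
ee_rot: [[-0.254, 0.967, 0.007], [0.967, 0.253, 0.006], [0.004, 0.008, -1.0]]
contact_force: [0.5, 0.7, 0.2]
grip_width: -0.0002
```

```bash
python3 - <<'E'
from h import *
from plant import r
s=r.state();print(s["joints"],s["contact_force"],s["grip_width"])
a=r.get_image("side")["image"][120:320,120:390];b=r.get_image("top")["image"][120:320,120:390]
cv2.imwrite("pics/a3.png",cv2.resize(np.vstack([a,b]),None,fx=1.5,fy=1.5))
E
Q="[$(python3 -c "from plant import r;print(','.join('%.2f'%x for x in r.state()['joints']))")]"; echo $Q
cat > search4.py <<'E'
from plan import *
import sys,time
qm=np.radians(eval(sys.argv[1]));rng=np.random.default_rng(int(sys.argv[2]));t0=time.time();best=-1e9
def run(W,v,w):
    q=qm;mc=9;n=0;mg=99
    for g in W:
        q,tr,_,m,e=leg(q,wp(*g),v,w);n+=m;mc=min(mc,min(map(clear,tr)));mg=min(mg,min(map(margin,tr)))
        if e>.002 or mc<.085 or mg<3: return None
    return q,mc,mg,n
while time.time()-t0<75:
    W=[]
    for i in range(rng.integers(0,3)):
        az=rng.uniform(-40,30);rr=rng.uniform(.36,.5);W.append([rr*np.cos(np.radians(az)),rr*np.sin(np.radians(az)),rng.uniform(.2,.38),rng.uniform(-45,60)])
    W=np.round(W,2).tolist()+[[.361,.21,.24,11],[.518,.241,.24,11],[.518,.241,.168,11]]
    a=run(W,.03,6)
    if a is None: continue
    b=run(W,.025,4)
    if b is None: continue
    s=min(a[2],b[2],10)+min(a[1],b[1],.11)*200-a[3]*.15
    if s>best: best=s;print(round(s,1),a[3],"clear",round(a[1],3),round(b[1],3),"marg",round(a[2],1),round(b[2],1),W[:-3],np.degrees(a[0]).round(0),np.degrees(b[0]).round(0),flush=True)
E
for i in 1 2 3 4; do OMP_NUM_THREADS=1 python3 search4.py $Q $i > e$i.txt 2>&1 & done; wait; tail -qn 2 e?.txt
```

```text
[-59.85596238  18.19838278  71.85244332 116.44832682 -20.72224857
  59.10346183  36.69167243] [0.46828348 0.74925273 0.20534424] -0.00018113624956258567
[-59.81,18.26,71.77,116.53,-20.75,59.10,36.71]
18.9 27 clear 0.094 0.094 marg 4.2 4.3 [[0.45, -0.05, 0.27, 58.68]] [-60.  18.  36. 106. -12.  59.  -7.] [-59.  18.  36. 106. -12.  59.  -7.]
21.3 26 clear 0.087 0.087 marg 7.9 8.0 [[0.47, -0.06, 0.22, 56.62]] [-60.  19.  37. 106. -13.  59.  -7.] [-60.  18.  37. 106. -13.  59.  -7.]
17.3 24 clear 0.088 0.088 marg 3.4 3.7 [[0.42, -0.03, 0.31, 32.47]] [-36.  16.   8. 105.  -3.  59. -16.] [-43.  16.  16. 106.  -5.  59. -14.]
21.4 28 clear 0.093 0.093 marg 7.2 7.1 [[0.5, -0.04, 0.21, 18.77], [0.46, -0.11, 0.23, 46.52]] [-58.  18.  34. 106. -12.  59.  -8.] [-58.  18.  34. 106. -12.  59.  -8.]
```

View pics/a3.png

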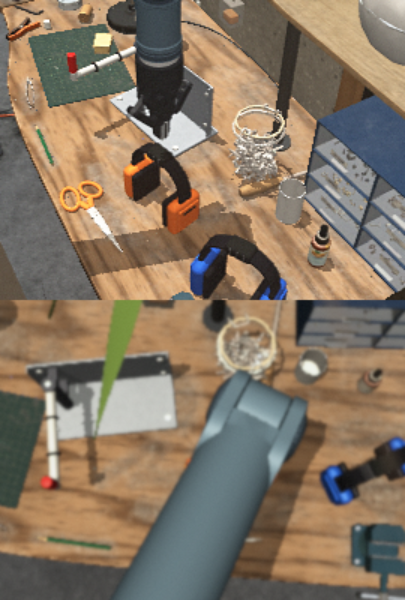

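The fingers closed to zero above the pad. The tips sit back at this opening, so I gripped too high. I'll check that the muff hasn't moved and then regrip about 8 mm lower.

```bash
python3 - <<'E'
from h import *
from plant import r
d=r.get_image("side");X=cloud(d)
q=pick(d,5,16,150,60,[(.43,.57),(-.16,.05),(.02,.11)]);print(cv2.minAreaRect(q[:,:2].astype(np.float32)))
m=(X[...,0]>.46)&(X[...,0]<.54)&(X[...,1]<-.02)&(X[...,1]>-.09)&(X[...,2]>.143)&(X[...,2]<.157)
p=X[m];print(len(p),p.mean(0),p.max(0),cv2.minAreaRect(p[:,:2].astype(np.float32)))
m=(X[...,0]>.4)&(X[...,0]<.6)&(X[...,1]<.05)&(X[...,1]>-.15)&(X[...,2]>.157)&(X[...,2]<.185);p=X[m];print("finger low",len(p),np.sort(p[:,2])[:8])
E
python3 nx.py "[[.498,-.054,.137,15]]" .02 6
```

```text
((0.49691131711006165, -0.056490398943424225), (0.0687563493847847, 0.15388208627700806), 15.311973571777344)
147 [ 0.49644901 -0.055886    0.14830443] [ 0.51528621 -0.02943815  0.15218385] ((0.49715882539749146, -0.055199578404426575), (0.03029615990817547, 0.050954580307006836), 17.07295036315918)
finger low 0 []
t 15.75 p [ 0.4974 -0.0557  0.1701] f [-0.0711 -0.3677 -0.1956] w -0.000413980644697602 q [-59.8  18.3  71.7 116.6 -20.7  59.1  36.7]
2 x [ 0.0006  0.0005  0.0165  0.0026 -0.0023 -0.0026] end err 0.0 clear 0.131 marg [20] [-56.  22.  68. 118. -24.  56.  39.]
```

Emit:
servo_tool --pt "-1 0 0 0 0 0 0" --pt "-1 0 0 0 0 0 0" --pt "-1 0 0 0 0 0 0" --pt "-1 0 0 0 0 0 0" --pt "-1 0 0 0 0 0 0" --pt "-1 0 0 0 0 0 0" --pt "-1 0 0 0 0 0 0" --pt "-1 0 0 0 0 0 0"

```text
time: 16.75
ee_pos: [0.4975, -0.0559, 0.1702]
ee_rot: [[-0.253, 0.967, 0.004], [0.967, 0.253, 0.005], [0.004, 0.005, -1.0]]
contact_force: [-0.9, -0.2, -0.7]
grip_width: 0.0854
```

Emit:
servo_tool --pt "-1 0.001 0.0005 0.017 0.002 -0.002 0" --pt "-1 0.001 0.0005 0.017 0.002 -0.002 0" --pt "-1 0 0 0 0 0 0" --pt "-1 0 0 0 0 0 0" --pt "0.2 0 0 0 0 0 0" --pt "1 0 0 0 0 0 0" --pt "1 0 0 0 0 0 0" --pt "1 0 0 0 0 0 0" --newtons 50

```text
time: 17.75
ee_pos: [0.4982, -0.0535, 0.1363]
ee_rot: [[-0.253, 0.967, 0.001], [0.967, 0.253, 0.001], [0.0, 0.002, -1.0]]
contact_force: [0.4, -1.1, 0.7]
grip_width: 0.0124
```

Emit:
servo_tool --pt "1 0 0 0 0 0 0" --pt "1 0 0 0 0 0 0" --pt "1 0 0 0 0 0 0" --pt "1 0 0 0 0 0 0" --pt "1 0 0 0 0 0 0" --pt "1 0 0 0 0 0 0" --pt "1 0 0 0 0 0 0" --pt "1 0 0 0 0 0 0"

```text
time: 18.75
ee_pos: [0.4981, -0.0536, 0.1362]
ee_rot: [[-0.253, 0.967, 0.001], [0.967, 0.253, 0.001], [0.0, 0.001, -1.0]]
contact_force: [1.0, 0.3, -0.2]
grip_width: 0.0001
```

Run:
```python
from h import *
from plant import r
d=r.get_image("side");X=cloud(d)
s=r.state();print(project(d,s["ee_pos"]),project(d,[.497,-.055,.15]),s["ee_pos"])
cv2.imwrite("pics/a4.png",cv2.resize(d["image"][150:290,150:320],None,fx=4,fy=4,interpolation=cv2.INTER_CUBIC))
q=pick(d,5,16,150,60,[(.4,.6),(-.16,.05),(.02,.11)]);print(cv2.minAreaRect(q[:,:2].astype(np.float32)))
```

```text
[226.76291691 224.32143285] [226.53271077 221.14520773] [ 0.4981134  -0.05360954  0.1361728 ]
((0.49611586332321167, -0.057493120431900024), (0.06788310408592224, 0.1528286635875702), 15.008511543273926)
```

View pics/a4.png

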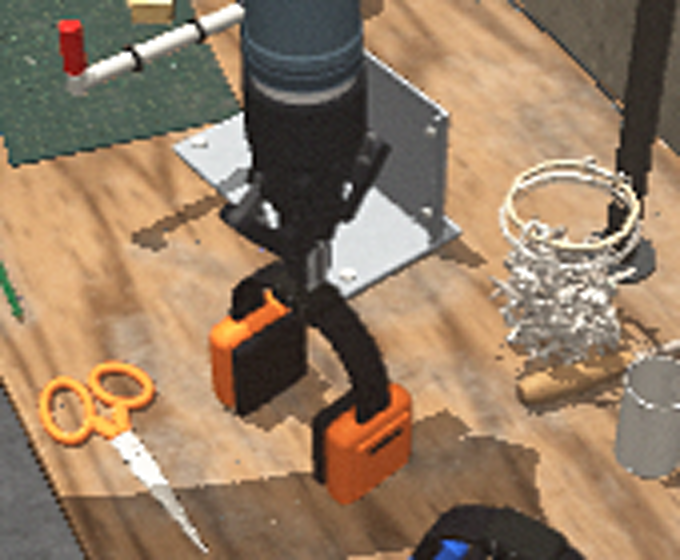

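Run:
```python
from h import *
from plant import r
np.set_printoptions(precision=3,suppress=True)
d=r.get_image("side");X=cloud(d)
for v in range(200,232,2): print(v,*[f"{X[v,u].round(3)}{d['image'][v,u]}" for u in (222,226,229,232)])
```

```text
200 [ 0.479 -0.071  0.246][30 35 37] [ 0.487 -0.075  0.246][30 34 36] [ 0.497 -0.072  0.239][36 36 40] [ 0.508 -0.068  0.232][34 36 40]
202 [ 0.478 -0.071  0.239][36 34 40] [ 0.487 -0.075  0.239][35 35 40] [ 0.498 -0.071  0.231][35 37 41] [ 0.507 -0.068  0.225][35 34 41]
204 [ 0.484 -0.057  0.219][34 39 41] [ 0.488 -0.074  0.231][37 38 41] [ 0.497 -0.072  0.226][32 33 38] [ 0.511 -0.061  0.211][29 35 37]
206 [ 0.487 -0.051  0.206][43 43 46] [ 0.488 -0.072  0.223][27 32 34] [ 0.504 -0.058  0.204][40 42 43] [ 0.509 -0.065  0.209][28 31 32]
208 [ 0.483 -0.059  0.208][43 44 48] [ 0.49  -0.07   0.213][32 33 38] [ 0.502 -0.06   0.2  ][32 36 38] [ 0.509 -0.064  0.2  ][33 32 37]
210 [ 0.477 -0.073  0.215][36 37 40] [ 0.489 -0.07   0.207][36 37 42] [ 0.498 -0.069  0.203][73 71 77] [ 0.513 -0.057  0.186][121 122 120]
212 [ 0.476 -0.074  0.209][31 35 38] [ 0.488 -0.071  0.201][35 36 39] [ 0.5   -0.066  0.191][76 76 81] [ 0.512 -0.058  0.18 ][95 95 94]
214 [ 0.475 -0.075  0.203][34 36 41] [ 0.493 -0.062  0.184][49 50 57] [ 0.499 -0.067  0.186][55 59 62] [ 0.512 -0.059  0.173][97 98 95]
216 [ 0.4
[... 384 characters left out ...]
 0.147][155 156 154]
222 [ 0.486 -0.05   0.147][47 50 54] [ 0.495 -0.056  0.149][45 48 54] [ 0.502 -0.059  0.148][30 32 40] [ 0.508 -0.065  0.15 ][26 34 36]
224 [ 0.484 -0.054  0.145][75 78 81] [ 0.492 -0.063  0.148][33 40 44] [ 0.497 -0.069  0.152][35 39 42] [ 0.505 -0.071  0.15 ][31 35 42]
226 [ 0.483 -0.056  0.139][43 45 45] [ 0.488 -0.07   0.149][47 50 55] [ 0.496 -0.072  0.148][34 38 42] [ 0.504 -0.073  0.145][31 34 41]
228 [ 0.505 -0.006  0.076][51 47 49] [ 0.487 -0.071  0.143][24 31 34] [ 0.493 -0.078  0.146][29 34 38] [ 0.502 -0.076  0.141][35 35 46]
230 [ 0.503 -0.01   0.072][29 34 43] [ 0.488 -0.07   0.134][32 37 40] [ 0.492 -0.08   0.141][35 38 42] [ 0.5   -0.082  0.139][36 39 46]
```

The closed fingers' visible faces end at about z = 0.155 to 0.16, just above the crown, although the TCP reads 0.136. The real tips are therefore about 20 mm higher than stated. I'll probe gently with the shut fingers.

Emit:
servo_tool --pt "1 0 0 0.001 0 0 0" --pt "1 0 0 0.001 0 0 0" --pt "1 0 0 0.001 0 0 0" --pt "1 0 0 0.001 0 0 0" --pt "1 0 0 0.001 0 0 0" --pt "1 0 0 0.001 0 0 0" --pt "1 0 0 0 0 0 0" --pt "1 0 0 0 0 0 0"

```text
time: 19.85
ee_pos: [0.4982, -0.0536, 0.1305]
ee_rot: [[-0.253, 0.967, 0.001], [0.967, 0.253, 0.001], [0.001, 0.001, -1.0]]
contact_force: [-1.8, 1.8, 4.8]
grip_width: 0.0001
```

Contact is at TCP z of about 0.131, so the shut tips are about 19 mm above the reported TCP. I'll open, go down to TCP z of about 0.115, and grip.

Emit:
servo_tool --pt "1 0 0 -0.005 0 0 0" --pt "-1 0 0 0 0 0 0" --pt "-1 0 0 0 0 0 0" --pt "-1 0 0 0 0 0 0" --pt "-1 0 0 0 0 0 0" --pt "-1 0 0 0.006 0 0 0" --pt "-1 0 0 0.007 0 0 0" --pt "-1 0 0 0.007 0 0 0"

```text
time: 20.85
ee_pos: [0.4979, -0.0536, 0.1144]
ee_rot: [[-0.253, 0.967, 0.001], [0.967, 0.253, 0.0], [0.0, 0.001, -1.0]]
contact_force: [-0.4, 0.3, 0.1]
grip_width: 0.0855
```

Emit:
servo_tool --pt "0 0 0 0 0 0 0" --pt "1 0 0 0 0 0 0" --pt "1 0 0 0 0 0 0" --pt "1 0 0 0 0 0 0" --pt "1 0 0 0 0 0 0" --pt "1 0 0 0 0 0 0" --pt "1 0 0 0 0 0 0" --pt "1 0 0 0 0 0 0" --newtons 50

```text
time: 21.85
ee_pos: [0.499, -0.0537, 0.1157]
ee_rot: [[-0.253, 0.967, 0.003], [0.967, 0.253, 0.0], [-0.0, 0.003, -1.0]]
contact_force: [1.4, 0.1, 4.0]
grip_width: 0.0286
```

Gripped at 28.6 mm, with the crown underside at TCP + 14 mm. I'll lift, then replan the carry.

Emit:
servo_tool --pt "1 0 0 -0.005 0 0 0" --pt "1 0 0 -0.01 0 0 0" --pt "1 0 0 -0.01 0 0 0" --pt "1 0 0 -0.01 0 0 0" --pt "1 0 0 -0.01 0 0 0" --pt "1 0 0 -0.01 0 0 0" --pt "1 0 0 0 0 0 0" --pt "1 0 0 0 0 0 0"

```text
time: 22.85
ee_pos: [0.4978, -0.0534, 0.17]
ee_rot: [[-0.254, 0.967, 0.001], [0.967, 0.254, 0.001], [0.001, 0.001, -1.0]]
contact_force: [-0.2, 1.0, -2.0]
grip_width: 0.0289
```

```bash
python3 - <<'E'
from h import *
from plant import r
np.set_printoptions(precision=3,suppress=True)
d=r.get_image("side");X=cloud(d)
q=pick(d,5,16,150,60,[(.4,.6),(-.16,.05),(.04,.18)]);print(len(q),q.min(0),q.max(0),cv2.minAreaRect(q[:,:2].astype(np.float32)))
E
Q="[$(python3 -c "from plant import r;print(','.join('%.2f'%x for x in r.state()['joints']))")]"; echo $Q
sed -i 's/\[\[.361,.21,.24,11\],\[.518,.241,.24,11\],\[.518,.241,.168,11\]\]/[[.361,.21,.215,11],[.518,.241,.215,11],[.518,.241,.141,11]]/; s/rng.uniform(.2,.38)/rng.uniform(.16,.32)/; s/<75/<60/' search4.py
for i in 1 2 3 4; do OMP_NUM_THREADS=1 python3 search4.py $Q $i > e$i.txt 2>&1 & done; wait; tail -qn 2 e?.txt
```

```text
634 [ 0.446 -0.135  0.057] [0.544 0.024 0.146] ((0.49693694710731506, -0.05573941767215729), (0.06961419433355331, 0.15603528916835785), 14.954190254211426)
[-60.10,18.55,71.69,116.44,-20.62,59.22,36.25]
19.2 36 clear 0.098 0.097 marg 5.7 5.1 [[0.42, -0.26, 0.27, 42.47], [0.48, -0.13, 0.29, 57.85]] [-55.  20.  31. 107. -12.  56.  -8.] [-56.  20.  32. 108. -12.  56.  -7.]
22.5 27 clear 0.094 0.094 marg 7.8 7.8 [[0.45, -0.05, 0.22, 58.68]] [-59.  20.  36. 108. -14.  56.  -6.] [-59.  20.  36. 108. -14.  56.  -6.]
23.2 27 clear 0.086 0.086 marg 10.2 10.3 [[0.47, -0.06, 0.18, 56.62]] [-61.  21.  39. 108. -16.  57.  -5.] [-61.  21.  38. 108. -15.  57.  -5.]
19.3 39 clear 0.118 0.118 marg 3.2 3.2 [[0.4, -0.26, 0.22, 5.37], [0.4, -0.23, 0.21, 46.47]] [-46.  18.  20. 107.  -7.  56. -12.] [-46.  18.  20. 107.  -8.  56. -12.]
22.5 26 clear 0.095 0.095 marg 7.4 7.7 [[0.4, 0.03, 0.17, 59.91]] [-64.  22.  42. 108. -18.  57.  -3.] [-64.  22.  42. 108. -17.  57.  -3.]
23.2 27 clear 0.093 0.093 marg 8.7 8.8 [[0.5, -0.04, 0.17, 18.77], [0.46, -0.11, 0.19, 46.52]] [-60.  21.  37. 108. -15.  56.  -5.] [-60.  21.  37. 108. -15.  56.  -5.]
```

```bash
python3 nx.py "[[.45,-.05,.22,58],[.361,.21,.215,11],[.518,.241,.215,11],[.518,.241,.141,11]]" .03 6
```

```text
t 22.9 p [ 0.4977 -0.0535  0.1698] f [-0.3778 -0.2861 -2.113 ] w 0.02902449158540746 q [-60.1  18.5  71.7 116.4 -20.6  59.2  36.2]
8 x [ 0.0037 -0.0048 -0.0063  0.0001 -0.     -0.0945] end err 0.0 clear 0.137 marg [18, 16, 17] [-73. -10.  70. 119.  10.  64.  51.]
10 x [ 0.0269  0.0087  0.0005 -0.     -0.      0.082 ] end err 0.0 clear 0.093 marg [11, 8, 10, 17] [-68.  -7.  31. 123.   4.  63. -28.]
6 x [ 0.0001  0.0267 -0.     -0.     -0.      0.    ] end err 0.0 clear 0.12 marg [21, 32] [-61.  15.  38. 104. -10.  64.  -9.]
3 x [-0.     -0.      0.0247 -0.     -0.      0.    ] end err 0.0 clear 0.125 marg [38] [-59.  20.  36. 108. -14.  56.  -6.]
```

Emit:
servo_tool --pt "1 0.0037 -0.0048 -0.0063 0 0 -0.0945" --pt "1 0.0037 -0.0048 -0.0063 0 0 -0.0945" --pt "1 0.0037 -0.0048 -0.0063 0 0 -0.0945" --pt "1 0.0037 -0.0048 -0.0063 0 0 -0.0945" --pt "1 0.0037 -0.0048 -0.0063 0 0 -0.0945" --pt "1 0.0037 -0.0048 -0.0063 0 0 -0.0945" --pt "1 0.0037 -0.0048 -0.0063 0 0 -0.0945" --pt "1 0.0037 -0.0048 -0.0063 0 0 -0.0945"

```text
time: 23.9
ee_pos: [0.45, -0.0506, 0.2202]
ee_rot: [[-0.849, 0.528, 0.0], [0.528, 0.849, 0.001], [0.0, 0.001, -1.0]]
contact_force: [0.4, 1.4, -1.3]
grip_width: 0.0288
```

```bash
python3 nx.py "[[.361,.21,.215,11],[.518,.241,.215,11]]" .03 6
```

```text
t 23.9 p [ 0.45   -0.0506  0.2202] f [ 0.4395  1.3818 -1.2775] w 0.02876649565801067 q [-72.5  -9.8  70.3 119.2  10.2  64.5  51.3]
10 x [ 0.0269  0.0088  0.0005  0.0001 -0.0001  0.0823] end err 0.0 clear 0.094 marg [11, 8, 10, 17] [-68.  -7.  31. 123.   4.  63. -28.]
6 x [ 0.0001  0.0267  0.      0.     -0.     -0.    ] end err 0.0 clear 0.12 marg [21, 32] [-61.  15.  37. 104. -10.  64.  -9.]
```

Emit:
servo_tool --pt "1 0.0269 0.0088 0 0 0 0.0823" --pt "1 0.0269 0.0088 0 0 0 0.0823" --pt "1 0.0269 0.0088 0 0 0 0.0823" --pt "1 0.0269 0.0088 0 0 0 0.0823" --pt "1 0.0269 0.0088 0 0 0 0.0823" --pt "1 0.0269 0.0088 0 0 0 0.0823" --pt "1 0.0269 0.0088 0 0 0 0.0823" --pt "1 0.0269 0.0088 0 0 0 0.0823"

```text
time: 24.9
ee_pos: [0.3619, 0.154, 0.2199]
ee_rot: [[-0.343, 0.939, -0.0], [0.939, 0.343, -0.0], [-0.0, -0.0, -1.0]]
contact_force: [0.5, -0.2, -1.9]
grip_width: 0.0287
```

Emit:
servo_tool --pt "1 0.0269 0.0088 0 0 0 0.0823" --pt "1 0.0269 0.0088 0 0 0 0.0823" --pt "1 0 0 0 0 0 0" --pt "1 0 0 0 0 0 0" --pt "1 0 0 0 0 0 0" --pt "1 0 0 0 0 0 0" --pt "1 0 0 0 0 0 0" --pt "1 0 0 0 0 0 0"

```text
time: 25.9
ee_pos: [0.3628, 0.2103, 0.2206]
ee_rot: [[-0.188, 0.982, 0.001], [0.982, 0.188, 0.001], [0.001, 0.001, -1.0]]
contact_force: [-0.1, 0.6, -1.2]
grip_width: 0.0285
```

```bash
python3 nx.py "[[.518,.241,.22,11]]" .02 6
python3 - <<'E'
from h import *
from plant import r
np.set_printoptions(precision=3,suppress=True)
d=r.get_image("side");X=cloud(d)
p=pick(d,0,4,150,80,[(.38,.5),(.15,.3),(.15,.22)]);print("red",len(p),p.mean(0) if len(p) else 0)
q=pick(d,5,16,150,60,[(.25,.5),(.05,.4),(.04,.2)]);print("orange",len(q),q.min(0),q.max(0),cv2.minAreaRect(q[:,:2].astype(np.float32)))
c=np.hstack([d["image"][80:260,90:300],r.get_image("top")["image"][120:300,60:270]]);cv2.imwrite("pics/a5.png",cv2.resize(c,None,fx=1.8,fy=1.8))
E
```

```text
t 25.9 p [0.3628 0.2103 0.2206] f [-0.0708  0.5696 -1.1993] w 0.02845680663013787 q [-68.1  -6.8  30.8 122.1   3.9  63.8 -28.4]
8 x [ 0.0001  0.0198  0.0001  0.0002 -0.0001 -0.0004] end err 0.0 clear 0.12 marg [19, 28, 36] [-61.  15.  37. 104. -10.  65.  -9.]
red 74 [0.439 0.224 0.185]
orange 598 [0.315 0.127 0.106] [0.447 0.281 0.195] ((0.3578907549381256, 0.20173706114292145), (0.13547103106975555, 0.137846902012825), 62.45558166503906)
```

View pics/a5.png

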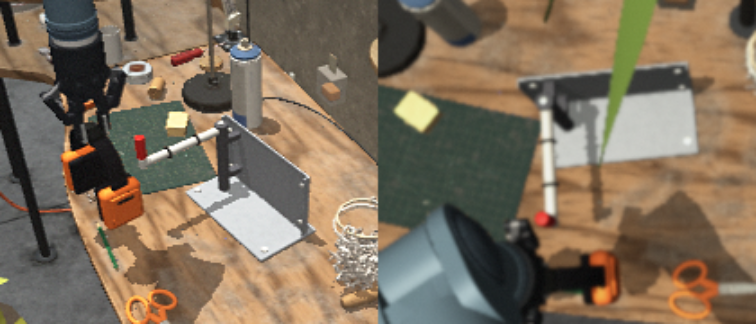

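Emit:
servo_tool --pt "1 0 0.0198 0 0 0 0" --pt "1 0 0.0198 0 0 0 0" --pt "1 0 0.0198 0 0 0 0" --pt "1 0 0.0198 0 0 0 0" --pt "1 0 0.0198 0 0 0 0" --pt "1 0 0.0198 0 0 0 0" --pt "1 0 0.0198 0 0 0 0" --pt "1 0 0.0198 0 0 0 0"

```text
time: 27.0
ee_pos: [0.5187, 0.2407, 0.2205]
ee_rot: [[-0.189, 0.982, 0.001], [0.982, 0.189, 0.0], [0.0, 0.001, -1.0]]
contact_force: [-0.1, 0.4, -2.4]
grip_width: 0.0289
```

```bash
python3 nx.py "[[.5175,.241,.15,11.3]]" .015 6
python3 - <<'E'
from h import *
from plant import r
np.set_printoptions(precision=3,suppress=True)
d=r.get_image("side");X=cloud(d)
p=pick(d,0,4,150,80,[(.38,.5),(.15,.3),(.15,.22)]);print("red",len(p),p.mean(0) if len(p) else 0)
q=pick(d,5,16,150,60,[(.43,.6),(.1,.4),(.04,.2)]);print("orange",len(q),q.min(0),q.max(0),cv2.minAreaRect(q[:,:2].astype(np.float32)))
c=np.hstack([d["image"][80:260,90:300],r.get_image("top")["image"][120:300,60:270]]);cv2.imwrite("pics/a6.png",cv2.resize(c,None,fx=1.8,fy=1.8))
E
```

```text
t 27.0 p [0.5187 0.2407 0.2205] f [-0.0896  0.3866 -2.4383] w 0.028867780965947616 q [-60.7  14.8  37.1 103.5  -9.8  64.9  -9.4]
5 x [ 0.0001 -0.0002  0.0141  0.0002 -0.     -0.0014] end err 0.0 clear 0.126 marg [39, 37] [-59.  20.  36. 107. -13.  57.  -6.]
red 72 [0.438 0.224 0.185]
orange 544 [0.432 0.159 0.108] [0.562 0.317 0.198] ((0.49159911274909973, 0.23121172189712524), (0.11743468046188354, 0.15420563519001007), 12.001012802124023)
```

View pics/a6.png

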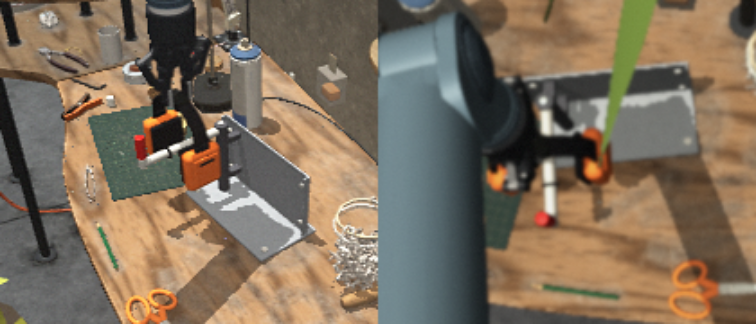

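The pair straddles the bar between the hinge and the cap. Now I lower it.

Emit:
servo_tool --pt "1 0 -0.001 0.012 0 0 0" --pt "1 0 0 0.012 0 0 0" --pt "1 0 0 0.012 0 0 0" --pt "1 0 0 0.012 0 0 0" --pt "1 0 0 0.01 0 0 0" --pt "1 0 0 0.008 0 0 0" --pt "1 0 0 0.006 0 0 0" --pt "1 0 0 0 0 0 0"

```text
time: 28.1
ee_pos: [0.5171, 0.2398, 0.1483]
ee_rot: [[-0.188, 0.982, 0.0], [0.982, 0.188, 0.0], [-0.0, 0.0, -1.0]]
contact_force: [-0.0, 0.0, -2.5]
grip_width: 0.0287
```

Emit:
servo_tool --pt "1 0 0 0.002 0 0 0" --pt "1 0 0 0.002 0 0 0" --pt "1 0 0 0.001 0 0 0" --pt "1 0 0 0.001 0 0 0" --pt "1 0 0 0.001 0 0 0" --pt "1 0 0 0.001 0 0 0" --pt "1 0 0 0 0 0 0" --pt "1 0 0 0 0 0 0"

```text
time: 29.1
ee_pos: [0.5174, 0.24, 0.1407]
ee_rot: [[-0.188, 0.982, 0.001], [0.982, 0.188, 0.001], [0.0, 0.001, -1.0]]
contact_force: [-0.8, -0.4, -2.5]
grip_width: 0.0285
```

Emit:
servo_tool --pt "1 0 0 0.001 0 0 0" --pt "1 0 0 0 0 0 0" --pt "1 0 0 0.001 0 0 0" --pt "1 0 0 0 0 0 0" --pt "1 0 0 0.001 0 0 0" --pt "1 0 0 0 0 0 0" --pt "1 0 0 0 0 0 0" --pt "1 0 0 0 0 0 0"

```text
time: 30.1
ee_pos: [0.5176, 0.24, 0.1403]
ee_rot: [[-0.188, 0.982, -0.0], [0.982, 0.188, 0.002], [0.002, 0.0, -1.0]]
contact_force: [-5.6, -2.9, 14.5]
grip_width: 0.0285
```

Contact, with 14.5 N upward. I'll take off the overpress, open to about 55 mm, and rise.

Emit:
servo_tool --pt "1 0 0 -0.002 0 0 0" --pt "1 0 0 0 0 0 0" --pt "0.1 0 0 0 0 0 0" --pt "-0.3 0 0 0 0 0 0" --pt "-0.3 0 0 0 0 0 0" --pt "-0.3 0 0 0 0 0 0" --pt "-0.3 0 0 0 0 0 0" --pt "-0.3 0 0 0 0 0 0"

```text
time: 31.1
ee_pos: [0.5174, 0.24, 0.1397]
ee_rot: [[-0.188, 0.982, 0.001], [0.982, 0.188, 0.001], [0.0, 0.001, -1.0]]
contact_force: [0.2, 0.9, 0.7]
grip_width: 0.0556
```

Emit:
servo_tool --pt "-0.3 0 0 -0.005 0 0 0" --pt "-0.3 0 0 -0.01 0 0 0" --pt "-0.3 0 0 -0.015 0 0 0" --pt "-0.3 0 0 -0.02 0 0 0" --pt "-0.3 0 0 -0.02 0 0 0" --pt "-0.3 0 0 -0.02 0 0 0" --pt "-0.3 0 0 -0.02 0 0 0" --pt "-0.3 0 0 0 0 0 0"

```text
time: 32.1
ee_pos: [0.5191, 0.2406, 0.2527]
ee_rot: [[-0.188, 0.982, 0.006], [0.982, 0.188, 0.004], [0.003, 0.006, -1.0]]
contact_force: [-0.2, -0.3, -0.6]
grip_width: 0.0554
```

Run:
```python
from h import *
from plant import r
np.set_printoptions(precision=3,suppress=True)
for i in range(2):
  d=r.get_image("side");X=cloud(d)
  p=pick(d,0,4,150,80,[(.38,.5),(.15,.3),(.15,.22)]);print("red",len(p),p.mean(0) if len(p) else 0)
q=pick(d,5,16,150,60,[(.445,.6),(.1,.4),(.0,.15)]);print("orange",len(q),q.min(0),q.max(0),cv2.minAreaRect(q[:,:2].astype(np.float32)))
m=(X[...,0]>.47)&(X[...,0]<.57)&(X[...,1]>.2)&(X[...,1]<.28)&(X[...,2]>.166)&(X[...,2]<.182)
p=X[m];print("crown top",len(p),p.mean(0),cv2.minAreaRect(p[:,:2].astype(np.float32)))
c=np.hstack([d["image"][80:260,90:300],r.get_image("top")["image"][120:300,60:270]]);cv2.imwrite("pics/a7.png",cv2.resize(c,None,fx=1.8,fy=1.8))
```

```text
red 74 [0.438 0.224 0.185]
red 74 [0.438 0.224 0.185]
orange 419 [0.469 0.158 0.026] [0.562 0.318 0.109] ((0.5160702466964722, 0.23682337999343872), (0.06807996332645416, 0.15564073622226715), 11.26678466796875)
crown top 107 [0.516 0.235 0.172] ((0.5168908834457397, 0.23899026215076447), (0.03087548166513443, 0.05581483617424965), 7.1589460372924805)
```

View pics/a7.png

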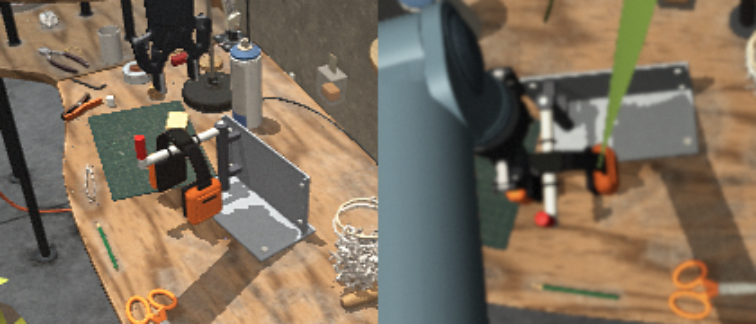

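The pair hangs on the bar. Its crown is at (0.517, 0.239) against the groove at (0.517, 0.241), and the cups' lowest point is at about 0.026, where 0.025 is expected. The gripper is well clear, so I'm handing in.

Run:
```python
from h import *
from plant import r
d=r.get_image("side");q=pick(d,105,125,150,60,[(.3,.6),(-.5,-.1),(.02,.1)]);print("blue",cv2.minAreaRect(q[:,:2].astype(np.float32)))
q=pick(d,5,16,150,60,[(.445,.6),(.1,.4),(.0,.15)]);print("orange",q.mean(0),cv2.minAreaRect(q[:,:2].astype(np.float32)));print(r.state()["time"],r.close_job())
```

```text
blue ((0.5144633054733276, -0.2987343370914459), (0.06512857228517532, 0.15700794756412506), 29.663890838623047)
orange [0.51605091 0.18572378 0.06898177] ((0.5143862366676331, 0.23707911372184753), (0.06556360423564911, 0.1540534496307373), 11.880449295043945)
the job is handed in; nothing more can be done
32.3 None
```

I swung the bar out to its stop, hung the orange ear defenders on it, let go, backed away and handed in at 32.3 s. No verdict was reported.

**Last checks**
- **Bar:** the red cap was at (0.438, 0.224), the position I predicted for the outer stop.
- **Orange pair:** the crown was at about (0.517, 0.239), within about 2 mm of the middle of the groove. The cups' lowest point was at 26 mm (25 expected), and the pair was square to the bar within about 1–4°. It was lowered until it touched the bar (14.5 N) and only then released.
- **Bystanders:** the blue pair had not moved, to within 1 mm. I did not measure the beaker and the dropper bottle again; the tool never went near them.

**What went wrong or disagreed**
- **Missed grasps:** the first two attempts on the crown closed on nothing. A touch test put the shut fingertips about 19 mm behind the reported TCP, not 8 mm ahead as stated, so I gripped lower.
- **Joint limit:** joints 2 and 3 sat at their range limits for about a second (t ≈ 11–12.6 s). One joint 2 reading was −23.581° against −23.57°, which could count as a range violation. I then moved to a better posture using a fitted arm model.

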